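Unpack the open bottle from the crate and stopper it

TASK

One bottle in the tightly packed crate stands open. Draw it up out of the crate, leaving all its neighbours standing in their crate, and stand it upright in the steel tray; then take the tapered stopper from the petri dish and push it firmly home into the bottle's neck, until its head sits on the lip. Keep the open bottle upright all the way and do not bang it down.

Things in the scene. Friction and masses are not known exactly. Their poses are not given: they have to be found in the camera images.
- bottle_neck (a point): The open bottle (the only one without a cap), white, 112 mm tall, 0.13 to 0.21 kg: body 56 mm wide up to 66 mm, a shoulder, and from 82 mm up a round neck, 29 mm outside at its foot, 33 mm at the lip. The point is on its axis 100 mm above its underside, 12 mm below the lip, at the height to hold it; z along the axis, up.
- bottle_mouth (a point): Centre of the open bottle's mouth, at the top of the lip, 112 mm above its underside. The mouth is 24.1 mm wide and narrows evenly to 21.7 mm at 30 mm depth (a conical socket that matches the stopper).
- bottle_base (a point): Centre of the open bottle's underside.
- crate: Grey open crate, fixed, outside 179 (x) by 236 mm (y), walls 74 mm high, 4 mm thick; inner floor 5 mm above its origin (centre of underside). 12 bottles fill it without dividers or play: 3 along its x (-56.6, 0, 56.6 mm) by 4 along its y (-84.9, -28.3, 28.3, 84.9). The open one stands at x 0, y -28.3 or 28.3. Finger room round its neck: on the diagonals of the rows (45 deg), not along the rows.
- tray: Shallow stainless steel tray, fixed, 150 mm (x) by 190 mm (y), rim 16 mm high; its flat floor is 3 mm above its origin (centre of its underside) and about 141 mm by 181 mm inside. Behind it, from x = 0.62 m on, stands the tall water bath (250 to 320 mm high): keep arm and gripper clear of it.
- stopper_head (a point): Centre of the stopper's head. Grey plastic, 0.03 kg: ribbed round head 40 mm wide, 18 mm high; below it a tapered plug 27 mm long, 24.4 mm wide under the head, narrowing evenly (0.8 mm in 10), its last 4 mm bevelled to 19.2 mm. It stands plug down on a small petri dish (57 mm wide, 15 mm high, fixed), so this point starts 51 mm above the bench; z along its axis, up.
- stopper_seat (a point): Centre of the underside of the stopper's head: 9 mm below the head's centre, 27 mm above the plug's tip. Just dropped into the mouth it stays about 3 mm proud; a firm push (10 to 20 N) drives it home until the head's underside rests on the lip, and friction in the taper keeps it there.
- capped_1: One of the eleven neighbours, clear bottle with a screw cap, 56 mm wide, 106 mm tall, shoulder from 71 mm up, cap 34 mm wide from 91 mm up. Origin: centre of underside. 0.2 kg.
- capped_2: One of the eleven neighbours, clear bottle with a screw cap, 56 mm wide, 106 mm tall, shoulder from 71 mm up, cap 34 mm wide from 91 mm up. Origin: centre of underside. 0.2 kg.
- capped_3: One of the eleven neighbours, clear bottle with a screw cap, 56 mm wide, 106 mm tall, shoulder from 71 mm up, cap 34 mm wide from 91 mm up. Origin: centre of underside. 0.2 kg.
- capped_4: One of the eleven neighbours, clear bottle with a screw cap, 56 mm wide, 106 mm tall, shoulder from 71 mm up, cap 34 mm wide from 91 mm up. Origin: centre of underside. 0.2 kg.
- capped_5: One of the eleven neighbours, clear bottle with a screw cap, 56 mm wide, 106 mm tall, shoulder from 71 mm up, cap 34 mm wide from 91 mm up. Origin: centre of underside. 0.2 kg.
- capped_6: One of the eleven neighbours, clear bottle with a screw cap, 56 mm wide, 106 mm tall, shoulder from 71 mm up, cap 34 mm wide from 91 mm up. Origin: centre of underside. 0.2 kg.
- capped_7: One of the eleven neighbours, clear bottle with a screw cap, 56 mm wide, 106 mm tall, shoulder from 71 mm up, cap 34 mm wide from 91 mm up. Origin: centre of underside. 0.2 kg.
- capped_8: One of the eleven neighbours, clear bottle with a screw cap, 56 mm wide, 106 mm tall, shoulder from 71 mm up, cap 34 mm wide from 91 mm up. Origin: centre of underside. 0.2 kg.
- capped_9: One of the eleven neighbours, clear bottle with a screw cap, 56 mm wide, 106 mm tall, shoulder from 71 mm up, cap 34 mm wide from 91 mm up. Origin: centre of underside. 0.2 kg.
- capped_10: One of the eleven neighbours, clear bottle with a screw cap, 56 mm wide, 106 mm tall, shoulder from 71 mm up, cap 34 mm wide from 91 mm up. Origin: centre of underside. 0.2 kg.
- capped_11: One of the eleven neighbours, clear bottle with a screw cap, 56 mm wide, 106 mm tall, shoulder from 71 mm up, cap 34 mm wide from 91 mm up. Origin: centre of underside. 0.2 kg.
Things that resemble listed ones, but are neither listed nor needed, are in the scene too. Leave any pink look-alike of the capped_9 alone.

How it is judged:
On the way, in this order (a step that is already met when the one before it is completed fails the run):
1. the open bottle is lifted clear of the crate, its underside above the crate's walls (z of bottle_base in the frame of crate above 0.08 m), for 0.1 s.
2. the bottle stands upright on the floor of the tray, the stopper not yet in (x of bottle_base in the frame of tray between -0.046 and 0.046 m and y of bottle_base in the frame of tray between -0.066 and 0.066 m and z of bottle_base in the frame of tray between 0 and 0.007 m and angle between bottle_neck's own z axis and vertical below 0.1 rad and linear speed of bottle below 0.03 m/s and distance between stopper_seat and bottle_mouth above 0.02 m), for 0.2 s.
At the end, for the whole second after the job is handed in: Bottle upright on the tray floor (axis within 46 x 66 mm of its centre along x, y; tilt under 0.1 rad), stopper's head within 1.7 mm of the lip and centred, all at rest; all eleven capped bottles upright (0.15 rad) on the crate's floor (x of bottle_base in the frame of tray between -0.046 and 0.046 m and y of bottle_base in the frame of tray between -0.066 and 0.066 m and z of bottle_base in the frame of tray between 0 and 0.007 m and angle between bottle_neck's own z axis and vertical below 0.1 rad and z of stopper_seat in the frame of bottle_mouth between -0.003 and 0.0017 m and distance between stopper_seat and bottle_mouth below 0.004 m and linear speed of each of bottle, stopper below 0.02 m/s and angle between each of capped_1, capped_2, capped_3, capped_4, capped_5, capped_6, capped_7, capped_8, capped_9, capped_10, capped_11's own z axis and vertical below 0.15 rad and z of capped_1 in the frame of crate between 0.0035 and 0.012 m and z of capped_2 in the frame of crate between 0.0035 and 0.012 m and z of capped_3 in the frame of crate between 0.0035 and 0.012 m and z of capped_4 in the frame of crate between 0.0035 and 0.012 m and z of capped_5 in the frame of crate between 0.0035 and 0.012 m and z of capped_6 in the frame of crate between 0.0035 and 0.012 m and z of capped_7 in the frame of crate between 0.0035 and 0.012 m and z of capped_8 in the frame of crate between 0.0035 and 0.012 m and z of capped_9 in the frame of crate between 0.0035 and 0.012 m and z of capped_10 in the frame of crate between 0.0035 and 0.012 m and z of capped_11 in the frame of crate between 0.0035 and 0.012 m); the robot touches nothing.
It fails at once if the open bottle is tipped more than 0.4 rad (23 degrees) (angle between bottle_neck's own z axis and vertical above 0.4 rad).
It fails at once if a neighbour is lifted more than 40 mm or tipped more than 0.4 rad (z of any of capped_1, capped_2, capped_3, capped_4, capped_5, capped_6, capped_7, capped_8, capped_9, capped_10, capped_11 in the frame of crate above 0.045 m or angle between any of capped_1, capped_2, capped_3, capped_4, capped_5, capped_6, capped_7, capped_8, capped_9, capped_10, capped_11's own z axis and vertical above 0.4 rad).
It fails at once if the bottle is banged down on the tray (more than 80 N) (contact force between bottle and tray above 80 N).
It also fails if it takes over 72 s, if anything falls off the work surface, if the arm or the gripper's body presses on something with over 40 N, if the wrist force passes 120 N, or if a joint passes its speed limit or range.

ROBOT

A 6-joint arm with a two-finger parallel gripper is mounted at the origin on a cart in front of the work surface, level with it; the furniture and walls round the work are solid. World frame = base frame: x ahead of the robot, y to its left, z up, the work surface at z = 0. Lengths are in m, angles in rad, forces in N, time in s.
With the tool pointing down it reaches from about 0.35 to 0.975 m from the base axis. Payload 4.9 kg.
Tool frame: the origin (TCP) lies midway between the tips of the shut fingers; the grasp point (between the pads) lies ctrl.grip_point_offset behind it (ctrl.grip_point_offset is the distance from the TCP to the grasp point, in m); x points along the fingers, y is the direction in which the jaws open and shut, and the axes are right-handed (so a half turn about x gives the same grasp; the last joint's range is limited). The gripper opens to 85 mm and grips with 20 to 120 N. Pads are 22 mm wide; open, the fingers measure 114 mm over their backs; the gripper's body (76 mm by 85 mm) begins 54 mm behind the grasp point. The pads swing forward as they close: fully open they stand 13 mm farther back than shut.
Start: joints at [1.101, 0.053, 1.613, -0, 1.476, -0.119], TCP at [0.215, 0.587, 0.231] pointing down, gripper open.
Joint ranges: [-3.01, 3.01], [-1.01, 2.22], [0.06, 2.58], [-1.02, 4.17], [0.09, 2.62], [-3.14, 3.14]. Speed limits (rad/s): [2.57, 2.57, 3.14, 3.14, 3.14, 3.14].

INTERFACE

Orientations are given as a rotation vector (axis times angle).
In Python, from station import ctrl gives the robot as it stands. The module is installed in compiled form; this text tells all that it offers.
- The arm moves only by the tool drive_tool, never from a script. Its argument "commands" is text: rows parted by semicolons, each of 5 numbers parted by spaces: the closure, from -1 (fully open) to 1 (shut), so that 0 is half open, then the shift along the tool's x, y, z in units of 40 mm (1.0 is 40 mm), then the turn about the tool's x in units of 5 degrees (1.0 is 5 degrees). A call has 1 to 8 rows; each row is the pose to reach, as a shift and turn from the pose commanded when the call began, along the tool's axes at that moment; what a row does not reach only later rows make up. A row lasts 1/12 s, in which the tool goes at most 41.7 mm and 7.16 degrees, less where a joint would pass 70% of its speed; a pose out of reach is approached as far as the arm can. A call with a gripper value outside its range is refused whole. The fingers move at their own pace and stop on an object; "newtons" is the grip in N (left out, the last holds). Time passes only in rows, so rows that repeat a pose let the fingers close. It gives the time, the measured TCP pose, the force and the opening at its end, in the units of the state.
- ctrl.get_obs(): the state, without advancing time (a new reading comes with each control period).
- ctrl.get_image(name): name is "scene" or "top"; returns (picture, depth): 480x640x3 uint8, blue, green, red; 480x640 float32, m along the optical axis (not along the pixel's ray), 0 where there is no reading.
- ctrl.camera_info(name): a dict with "K" (3x3 intrinsics, pixels), "k1" (the pictures are not rectified: a ray, as slopes to the right and down, at radius r is drawn at 1 + k1 r^2 times it, then the intrinsics apply), "T" (4x4, takes a point from camera to world coordinates). Camera axes: x right, y down, z forward; pixel columns grow to the right and rows downward; lengths in m; the calibration is good to about 2 mm. A picture is of the moment at which its call begins. camera_info takes no time and is no camera call.
- ctrl.finish_job(): hands the job in, once; it reports no verdict.
The state is a dict: "t": time; "q": joint angles; "dq": joint speeds; "effort": joint torques, N m; "tool_pos": TCP position; "tool_rot": TCP orientation; "contact_force": force on the tool from outside, world axes, zero at the start; "wrist_torque": the same for the moment, N m; "opening": finger opening in m.
Only numpy, scipy, OpenCV 4.12 (cv2) and the standard library are available. Lean on these libraries where they do the work, as an engineer would, in place of code of your own. Each camera call takes 0.05 s, during which the arm holds its last target.

## Working session

There is one attempt and no reset: what is moved stays moved. The work goes in short steps, Python scripts to look and compute and a tool call to move; the robot and the scene stay as the last step left them, time stands still between calls to the robot, and variables do not carry over. Pictures are saved under pics/ and viewed, and the job is handed in when it is done.

Besides the shell and the picture viewer there is one more tool, called after ">>>" as a command line: name --argument value ..., lists and objects as JSON in quotes. drive_tool: Moves the arm, as the interface text tells. Its arguments: {"type":"object","properties":{"commands":{"type":"string"},"newtons":{"type":"number"}},"required":["commands"]}

```bash
mkdir -p pics; python3 - <<'E'
from station import ctrl
import cv2,numpy as np
o=ctrl.get_obs()
for k,v in o.items(): print(k,np.round(v,4))
print(ctrl.grip_point_offset)
for n in("scene","top"):
    im,d=ctrl.get_image(n); cv2.imwrite(f"pics/{n}0.png",im); np.save(f"pics/{n}0.npy",d)
    c=ctrl.camera_info(n); print(n,c)
E
```

```text
t 0.0
q [ 1.101   0.0534  1.6143 -0.      1.476  -0.119 ]
dq [-0.0004 -0.0006  0.0007 -0.0005  0.0006  0.0013]
effort [ 1.50000e-03 -3.93679e+01 -3.70178e+01 -0.00000e+00  6.90000e-03
  0.00000e+00]
tool_pos [0.2145 0.5864 0.2301]
tool_rot [ 0.2737  1.5538 -0.2769]
contact_force [0.3715 0.2848 0.4666]
wrist_torque [-0.0031  0.0066 -0.0348]
opening 0.0854
0.0187
scene {'K': array([[515.92291947,   0.        , 332.31404425],
       [  0.        , 515.92291947, 236.1539255 ],
       [  0.        ,   0.        ,   1.        ]]), 'k1': 0.009700035205506625, 'T': array([[ 0.59417058, -0.61421781,  0.51932437, -0.10874214],
       [-0.80421815, -0.46485287,  0.3703309 , -0.45220302],
       [ 0.01394559, -0.63768981, -0.77016701,  1.02108549],
       [ 0.        ,  0.        ,  0.        ,  1.        ]])}
top {'K': array([[448.95349101,   0.        , 317.5345249 ],
       [  0.        , 448.95349101, 242.59214043],
       [  0.        ,   0.        ,   1.        ]]), 'k1': 0.015345415127725866, 'T': array([[ 0.01640106, -0.98383392,  0.17833067,  0.31255851],
       [-0.99984383, -0.01731191, -0.00355264,  0.01931171],
       [ 0.00658245, -0.17824456, -0.9839642 ,  1.11789185],
       [ 0.        ,  0.        ,  0.        ,  1.        ]])}
```

View pics/scene0.png

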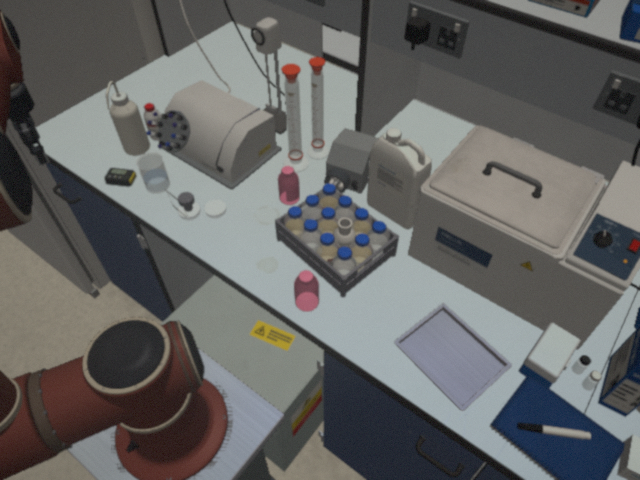

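View pics/top0.png

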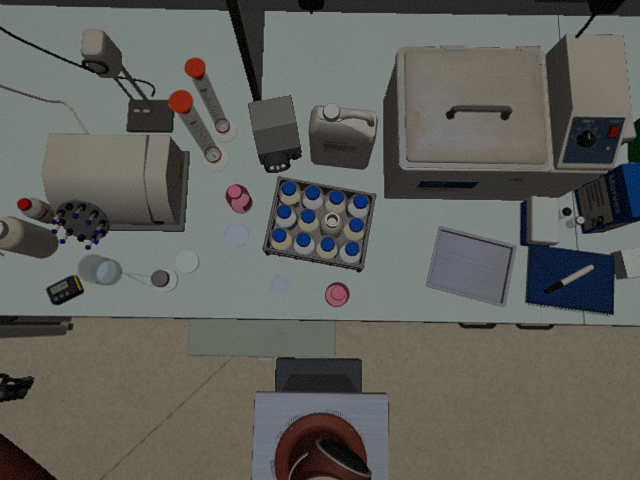

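The top view shows the open bottle at (332,222), the stopper on its petri dish at (160,279) and the tray at (472,266). The pink look-alikes are at (238,198) and (337,294). Next I'll look at enlarged crops.

```bash
cat > h.py <<'E'
import cv2,numpy as np
from station import ctrl
def ray(n,u,v):
    c=ctrl.camera_info(n);K=c["K"];k=c["k1"]
    a=np.array([(u-K[0,2])/K[0,0],(v-K[1,2])/K[1,1]]);s=a.copy()
    for _ in range(20): s=a/(1+k*(s@s))
    return c["T"][:3,:3]@np.array([s[0],s[1],1]),c["T"][:3,3]
def atz(n,u,v,z):
    d,o=ray(n,u,v); return o+d*(z-o[2])/d[2]
def atdepth(n,u,v,D):
    d,o=ray(n,u,v); return o+d*D
def proj(n,p):
    c=ctrl.camera_info(n);K=c["K"];q=c["T"][:3,:3].T@(np.array(p)-c["T"][:3,3]);s=q[:2]/q[2];s=s*(1+c["k1"]*(s@s));return K[:2,:2]@s+K[:2,2]
def tri(a,b):
    d1,o1=ray("scene",*a);d2,o2=ray("top",*b)
    M=np.stack([d1,-d2],1);t=np.linalg.lstsq(M,o2-o1,rcond=None)[0]
    p1=o1+d1*t[0];p2=o2+d2*t[1];return (p1+p2)/2,np.linalg.norm(p1-p2)
def crop(im,x0,y0,w,h,f,name):
    c=cv2.resize(im[y0:y0+h,x0:x0+w],None,fx=f,fy=f,interpolation=cv2.INTER_CUBIC)
    for i in range(0,w,10): cv2.putText(c,str(x0+i),(i*f,8),0,.3,(0,0,255),1);cv2.line(c,(i*f,10),(i*f,14),(0,0,255),1)
    for i in range(10,h,10): cv2.putText(c,str(y0+i),(0,i*f+3),0,.3,(0,0,255),1)
    cv2.imwrite(name,c)
E
python3 - <<'E'
from h import *
t=cv2.imread("pics/top0.png");s=cv2.imread("pics/scene0.png")
crop(t,255,170,130,105,6,"pics/c1.png")
crop(s,265,170,140,120,5,"pics/c2.png")
a=np.hstack([0]) 
crop(t,140,260,40,40,10,"pics/c3.png");crop(s,165,180,50,45,10,"pics/c4.png")
E
```

```text
(no output)
```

View pics/c1.png

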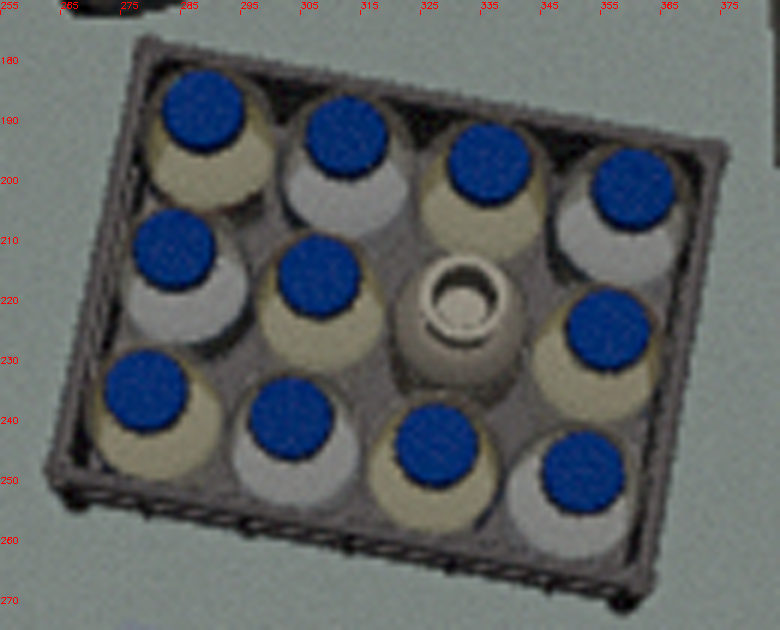

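View pics/c2.png

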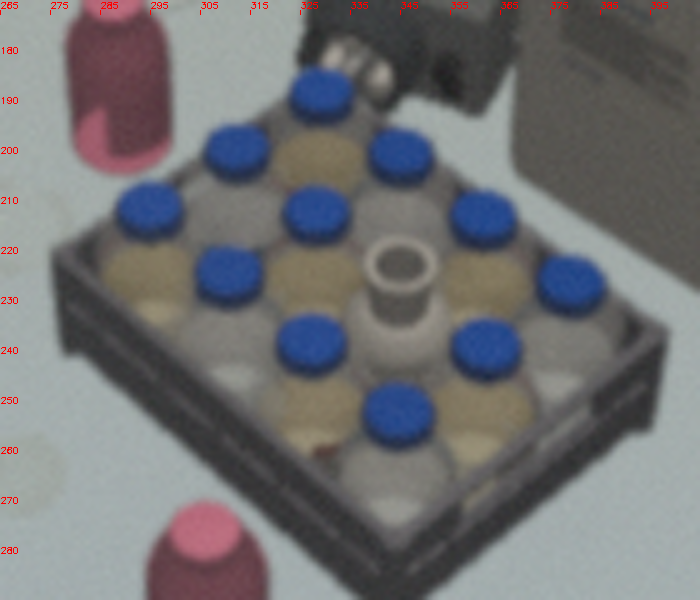

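View pics/c3.png

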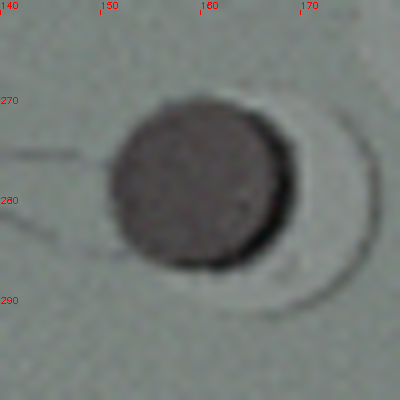

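View pics/c4.png

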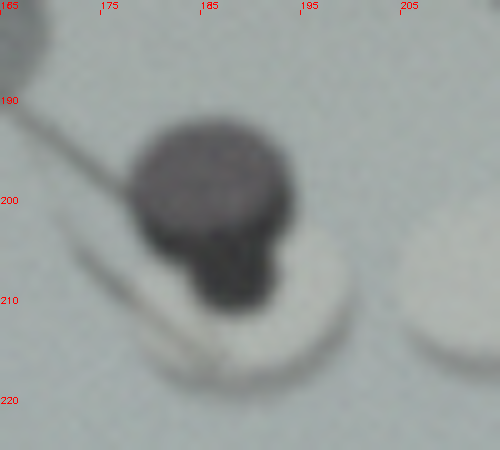

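```bash
python3 - <<'E'
from h import *
np.set_printoptions(precision=4,suppress=True)
print("lip",atz("top",332.1,219.1,.117),atz("scene",344.7,222.7,.117),tri((344.7,222.7),(332.1,219.1)))
c=np.array([(203,110),(346,137),(489,163),(632,188),(174,249),(319,276),(607,329),(146,390),(291,418),(436,444),(583,471)])/6+[255-.4,170-.4]
s=np.array([(322,95),(401,156),(485,217),(572,282),(237,151),(317,212),(487,346),(150,209),(230,274),(312,343),(400,412)])/5+[265-.4,170-.4]
P=np.array([atz("top",u,v,.111)[:2] for u,v in c]);S=np.array([atz("scene",u,v,.110)[:2] for u,v in s])
g=np.array([(56.6,y) for y in(84.9,28.3,-28.3,-84.9)]+[(0,84.9),(0,28.3),(0,-84.9)]+[(-56.6,y) for y in(84.9,28.3,-28.3,-84.9)])/1000
for Q in(P,S):
    a=g-g.mean(0);b=Q-Q.mean(0);th=np.arctan2((a[:,0]*b[:,1]-a[:,1]*b[:,0]).sum(),(a*b).sum())
    R=np.array([[np.cos(th),-np.sin(th)],[np.sin(th),np.cos(th)]]);t=Q.mean(0)-R@g.mean(0)
    print("crate",t,th,np.degrees(th),"res",np.abs(Q-(g@R.T+t)).max(),"open",R@[0,-.0283]+t, "tri z",end=" ")
print([np.round(tri(x,y)[0][2],3) for x,y in zip(s,c)])
print("stop",atz("top",158.95,277.75,.06),atz("scene",185.65,197.35,.06),tri((185.65,197.35),(158.95,277.75)))
from scipy.spatial.transform import Rotation as R
print(R.from_rotvec(ctrl.get_obs()["tool_rot"]).as_matrix())
t=cv2.imread("pics/top0.png");crop(t,415,215,115,95,6,"pics/c5.png")
s=cv2.imread("pics/scene0.png");crop(s,390,295,125,115,5,"pics/c6.png")
E
```

```text
lip [ 0.5492 -0.0167  0.117 ] [ 0.551  -0.0163  0.117 ] (array([ 0.5491, -0.017 ,  0.119 ]), np.float64(0.0010039284775786401))
crate [0.5533 0.0116] -0.16816294890168848 -9.635027242540872 res 0.0006474214665670441 open [ 0.5485 -0.0163] tri z crate [0.5543 0.0102] -0.1684883435605167 -9.653670983167828 res 0.0011524288672176697 open [ 0.5496 -0.0177] tri z [np.float64(0.108), np.float64(0.108), np.float64(0.109), np.float64(0.109), np.float64(0.108), np.float64(0.111), np.float64(0.109), np.float64(0.109), np.float64(0.11), np.float64(0.108), np.float64(0.11)]
stop [0.4137 0.3869 0.06  ] [0.4163 0.3864 0.06  ] (array([0.4143, 0.3854, 0.0622]), np.float64(0.0022187677637410482))
[[-0.0009  0.3437  0.9391]
 [-0.0017  0.9391 -0.3437]
 [-1.     -0.0019 -0.0002]]
```

View pics/c5.png

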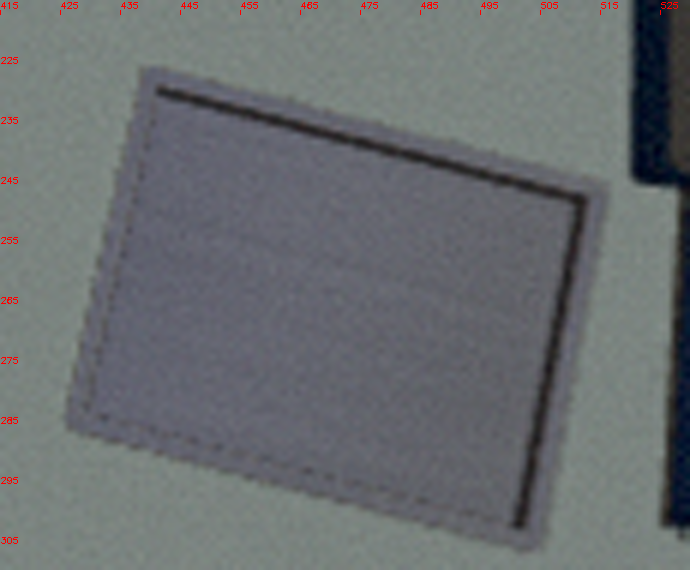

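View pics/c6.png

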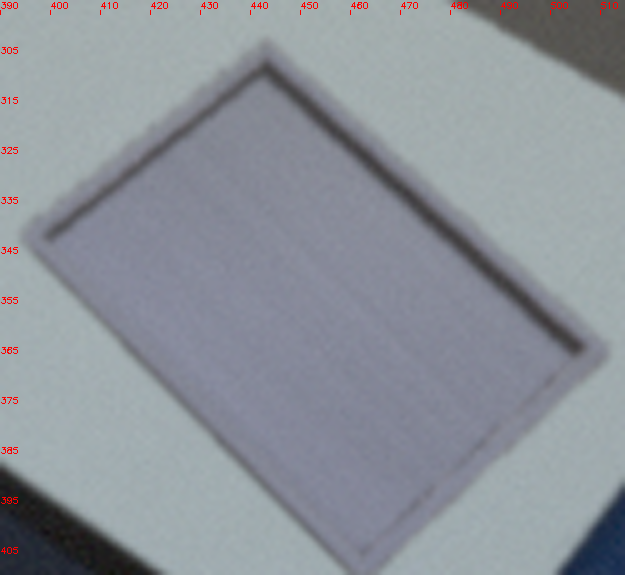

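```bash
cat > d.py <<'E'
import sys
from h import *
from scipy.spatial.transform import Rotation as R
o=ctrl.get_obs();M=R.from_rotvec(o["tool_rot"]).as_matrix();p=np.array(o["tool_pos"])
print("t",np.round(o["t"],2),"pos",np.round(p,4),"yaw",round(float(np.degrees(np.arctan2(M[1,1],M[0,1]))),2),"tilt",np.round(M[2,1:],4),"F",np.round(o["contact_force"],1),"open",round(float(o["opening"]),4),"q",np.round(o["q"],2))
if len(sys.argv)>1:
    x,y,z,yaw=map(float,sys.argv[1:5])
    d=M.T@(np.array([x,y,z])-p);print("units xyz",np.round(d/.04,3),"turn",round((np.degrees(np.arctan2(M[1,1],M[0,1]))-yaw)/5,3))
E
python3 - <<'E'
from h import *
np.set_printoptions(precision=4,suppress=True)
c=np.array([(143,66),(606,187),(540,550),(67,428)])/6+[414.6,214.6]
P=np.array([atz("top",*a,.016) for a in c]);print(P,P.mean(0))
s=np.array([(265,40),(607,352),(365,577),(22,235)])/5+[389.6,294.6]
P=np.array([atz("scene",*a,.016) for a in s]);print(P,P.mean(0))
d=P[0]-P[1];print(np.degrees(np.arctan2(-d[0],d[1])))
E
python3 d.py .549 -.0165 .21 35.36
```

```text
[[ 0.561  -0.2878  0.016 ]
 [ 0.5129 -0.4781  0.016 ]
 [ 0.3629 -0.442   0.016 ]
 [ 0.4089 -0.2519  0.016 ]] [ 0.4614 -0.365   0.016 ]
[[ 0.5625 -0.2881  0.016 ]
 [ 0.5128 -0.4779  0.016 ]
 [ 0.365  -0.4407  0.016 ]
 [ 0.4111 -0.2517  0.016 ]] [ 0.4629 -0.3646  0.016 ]
-14.673405290838291
t 0.1 pos [0.2145 0.5864 0.2302] yaw 69.9 tilt [-0.0019 -0.0002] F [-0.9  0.6 -0.1] open 0.0854 q [ 1.1   0.05  1.61  0.    1.48 -0.12]
units xyz [  0.523 -11.28   13.033] turn 6.908
```

Candidates for the open bottle at top-view pixels: the white uncapped one at (332,219), the 11 blue-capped ones, and the pink look-alikes at (238,198) and (337,294). I choose (332,219): the crop shows an open ring, and both cameras agree on about (0.549, -0.017). Stopper candidates are the grey head at (159,278) and the flat discs at (187,261) and (236,235). I choose (159,278).

>>> drive_tool --commands "-1 0 -0.7 0.8 0.4;-1 0 -1.4 1.6 0.9;-1 0 -2.1 2.4 1.3;-1 0 -2.8 3.2 1.7;-1 0 -3.5 4 2.2;-1 0 -4.2 4.8 2.6;-1 0 -4.9 5.6 3;-1 0 -5.6 6.4 3.5" --newtons 60

```text
t: 0.77
tool_pos: [0.3751, 0.2927, 0.2309]
tool_rot: [0.515, 1.509, -0.515]
contact_force: [0.8, 0.6, 0.0]
opening: 0.0857
```

```bash
python3 d.py .549 -.0165 .21 35.36
```

```text
t 0.77 pos [0.3751 0.2927 0.2309] yaw 52.32 tilt [-0.0002 -0.0001] F [0.8 0.6 0. ] open 0.0857 q [ 0.51 -0.32  1.95 -0.    1.51 -0.41]
units xyz [ 0.523 -3.46   8.165] turn 3.392
```

>>> drive_tool --commands "-1 0.1 -0.4 0.9 0.4;-1 0.2 -0.8 1.8 0.9;-1 0.3 -1.2 2.7 1.3;-1 0.4 -1.6 3.6 1.7;-1 0.4 -2 4.5 2.2;-1 0.4 -2.4 5.4 2.6;-1 0.4 -2.8 6.4 3;-1 0.4 -3.1 7.4 3.4"

```text
t: 1.43
tool_pos: [0.533, 0.0149, 0.2149]
tool_rot: [0.745, 1.44, -0.745]
contact_force: [0.1, 0.9, -0.5]
opening: 0.0853
```

>>> drive_tool --commands "-1 0 0 0 0;-1 0 0 0 0;-1 0 0 0 0"

```text
t: 1.68
tool_pos: [0.5325, 0.017, 0.2146]
tool_rot: [0.743, 1.441, -0.744]
contact_force: [-0.6, -0.2, 0.9]
opening: 0.0854
```

```bash
python3 d.py .549 -.0165 .12 35.36
```

```text
t 1.68 pos [0.5325 0.017  0.2146] yaw 35.38 tilt [-0.0009 -0.0013] F [-0.6 -0.2  0.9] open 0.0854 q [-0.11 -0.16  1.84  0.    1.46 -0.73]
units xyz [ 2.365 -0.147  0.926] turn 0.004
```

>>> drive_tool --commands "-1 0 -0.15 0.9 0;-1 0 -0.15 0.93 0;-1 0.8 -0.15 0.93 0;-1 1.6 -0.15 0.93 0;-1 1.6 -0.15 0.93 0;-1 1.6 -0.15 0.93 0"

```text
t: 2.18
tool_pos: [0.5475, -0.0153, 0.1494]
tool_rot: [0.741, 1.445, -0.744]
contact_force: [1.0, -0.2, 1.1]
opening: 0.0857
```

```bash
python3 d.py .549 -.0165 .088 35.36; python3 - <<'E'
from h import *
im,_=ctrl.get_image("scene");crop(im,265,130,150,150,5,"pics/a1.png")
im,_=ctrl.get_image("top");crop(im,265,150,130,100,6,"pics/a2.png")
E
```

```text
t 2.18 pos [ 0.5475 -0.0153  0.1494] yaw 35.5 tilt [-0.0035 -0.0037] F [ 1.  -0.2  1.1] open 0.0857 q [-0.16 -0.06  1.87  0.    1.34 -0.78]
units xyz [1.534 0.019 0.052] turn 0.029
```

View pics/a1.png

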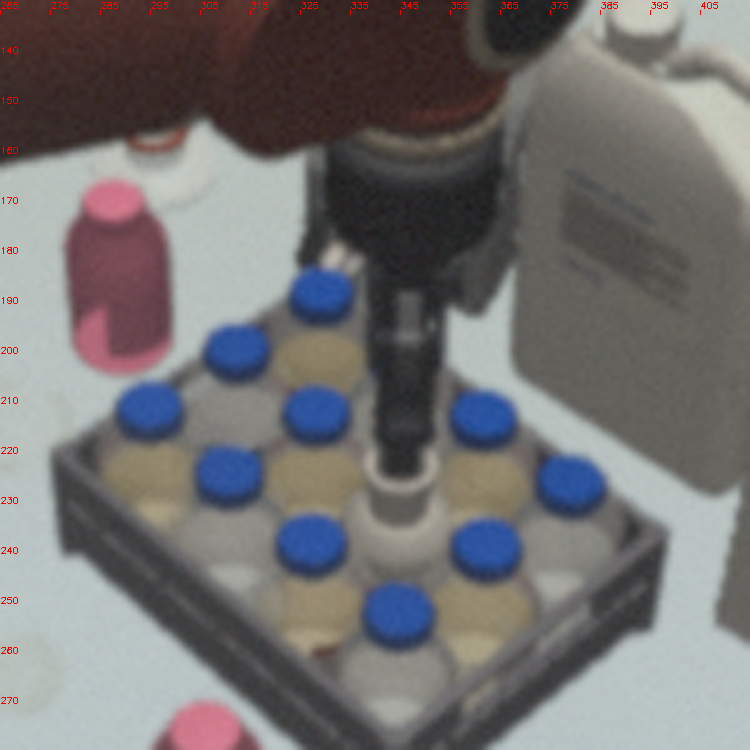

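The gripper is centred over the open neck at (345,222) and its fingers line up on the diagonal. I'm descending now.

>>> drive_tool --commands "-1 0.4 0 0.05 0;-1 0.8 0 0.05 0;-1 1.2 0 0.05 0;-1 1.5 0 0.05 0;-1 1.5 0 0.05 0;-1 1.5 0 0.05 0"

```text
t: 2.78
tool_pos: [0.5512, -0.0183, 0.0922]
tool_rot: [0.743, 1.439, -0.743]
contact_force: [-0.6, 0.0, 0.6]
opening: 0.0855
```

```bash
python3 d.py .549 -.0165 .088 35.36
```

```text
t 2.78 pos [ 0.5512 -0.0183  0.0922] yaw 35.42 tilt [0.0006 0.0006] F [-0.6  0.   0.6] open 0.0855 q [-0.17  0.01  1.9  -0.    1.23 -0.79]
units xyz [ 0.105 -0.018 -0.069] turn 0.012
```

>>> drive_tool --commands "-1 0.07 -0.02 -0.06 0;-0.5 0.07 -0.02 -0.06 0;0 0.07 -0.02 -0.06 0;0.3 0.07 -0.02 -0.06 0;1 0.07 -0.02 -0.06 0;1 0.07 -0.02 -0.06 0;1 0.07 -0.02 -0.06 0;1 0.07 -0.02 -0.06 0" --newtons 50

```text
t: 3.45
tool_pos: [0.5491, -0.0172, 0.0892]
tool_rot: [0.743, 1.439, -0.743]
contact_force: [-1.1, -0.4, 4.2]
opening: 0.0316
```

>>> drive_tool --commands "1 0 0 0 0;1 0 0 0 0;1 0 0 0 0;1 0 0 0 0"

```text
t: 3.78
tool_pos: [0.5491, -0.0172, 0.0892]
tool_rot: [0.743, 1.439, -0.743]
contact_force: [-1.1, -0.6, 4.6]
opening: 0.0315
```

```bash
python3 d.py .549 -.0165 .088 35.36
```

```text
t 3.78 pos [ 0.5491 -0.0172  0.0892] yaw 35.4 tilt [0.0004 0.0008] F [-1.1 -0.6  4.6] open 0.0315 q [-0.17  0.01  1.91 -0.    1.23 -0.78]
units xyz [ 0.03   0.008 -0.015] turn 0.008
```

>>> drive_tool --commands "1 -0.1 0 0 0;1 -0.3 0 0 0;1 -0.5 0 0 0;1 -0.8 0 0 0;1 -1.1 0 0 0;1 -1.4 0 0 0;1 -1.7 0 0 0;1 -2 0 0 0"

```text
t: 4.45
tool_pos: [0.5489, -0.017, 0.1703]
tool_rot: [0.743, 1.439, -0.743]
contact_force: [0.6, 0.2, -2.9]
opening: 0.0317
```

>>> drive_tool --commands "1 -0.3 0 0 0;1 -0.6 0 0 0;1 -0.9 0 0 0;1 -1.2 0 0 0;1 -1.5 0 0 0;1 -1.7 0 0 0;1 -1.7 0 0 0;1 -1.7 0 0 0"

```text
t: 5.12
tool_pos: [0.5489, -0.017, 0.237]
tool_rot: [0.743, 1.439, -0.743]
contact_force: [-0.2, 0.8, -2.3]
opening: 0.0317
```

```bash
python3 d.py .462 -.365 .24 35.36; python3 - <<'E'
from h import *
im,_=ctrl.get_image("scene");crop(im,265,90,150,190,4,"pics/b1.png")
E
```

```text
t 5.12 pos [ 0.5489 -0.017   0.237 ] yaw 35.4 tilt [0.0006 0.0006] F [-0.2  0.8 -2.3] open 0.0317 q [-0.17 -0.13  1.78 -0.    1.49 -0.78]
units xyz [-0.075 -6.81   5.832] turn 0.008
```

View pics/b1.png

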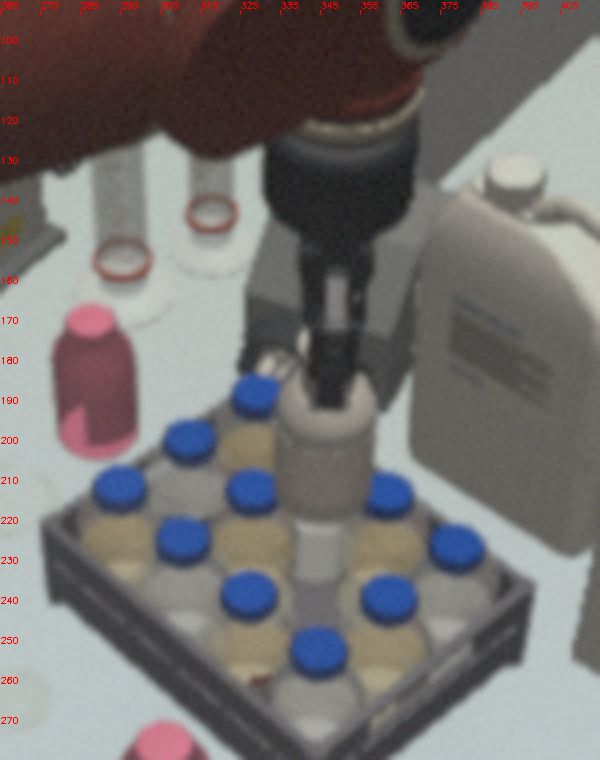

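The open bottle is up and hangs upright at (330,430 in the crop), and all eleven neighbours still stand. I'm moving it to the tray.

>>> drive_tool --commands "1 0 -0.2 0.2 0;1 0 -0.5 0.5 0;1 0 -1 0.8 0;1 0 -1.5 1.3 0;1 0 -2 1.7 0;1 0 -2.5 2.1 0;1 0 -3 2.6 0;1 0 -3.5 3 0"

```text
t: 5.83
tool_pos: [0.5029, -0.1979, 0.2354]
tool_rot: [0.743, 1.441, -0.744]
contact_force: [-0.0, 0.3, -1.6]
opening: 0.0316
```

>>> drive_tool --commands "1 0 -0.5 0.4 0;1 0 -1 0.9 0;1 0 -1.5 1.3 0;1 0 -2 1.7 0;1 0 -2.5 2.1 0;1 0 -2.9 2.4 0;1 0 -3.2 2.7 0;1 0 -3.3 2.8 0"

```text
t: 6.5
tool_pos: [0.4601, -0.3659, 0.2355]
tool_rot: [0.745, 1.441, -0.746]
contact_force: [0.1, -0.4, -1.4]
opening: 0.0314
```

>>> drive_tool --commands "1 0.5 0 0 0;1 1 0 0 0;1 1.5 0 0 0;1 2 0 0 0;1 2.4 0 0 0;1 2.7 0 0 0;1 2.9 0 0 0;1 3 0 0 0"

```text
t: 7.17
tool_pos: [0.461, -0.3629, 0.115]
tool_rot: [0.744, 1.442, -0.742]
contact_force: [-0.4, 0.0, -1.8]
opening: 0.0318
```

```bash
python3 d.py .462 -.365 .0872 35.36; python3 - <<'E'
from h import *
im,_=ctrl.get_image("scene");crop(im,380,250,150,150,4,"pics/b2.png")
im,_=ctrl.get_image("top");crop(im,400,200,140,120,5,"pics/b3.png")
E
```

```text
t 7.17 pos [ 0.461  -0.3629  0.115 ] yaw 35.42 tilt [-0.0002 -0.0021] F [-0.4  0.  -1.8] open 0.0318 q [-0.79  0.06  1.8   0.    1.28 -1.41]
units xyz [ 0.696 -0.01   0.057] turn 0.013
```

View pics/b2.png

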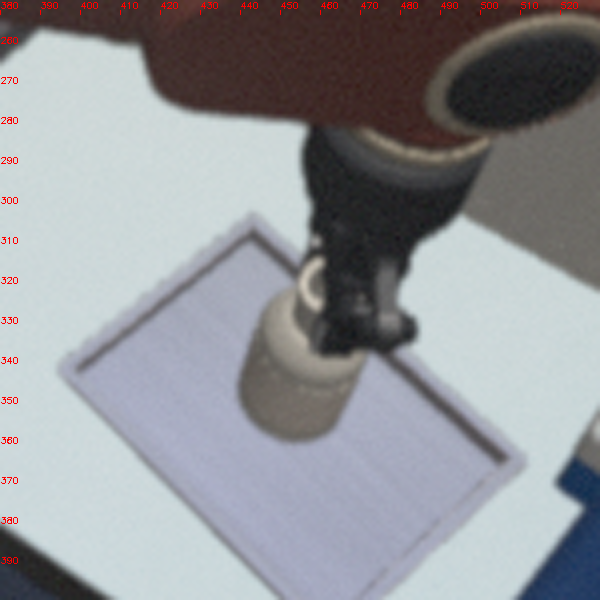

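View pics/b3.png

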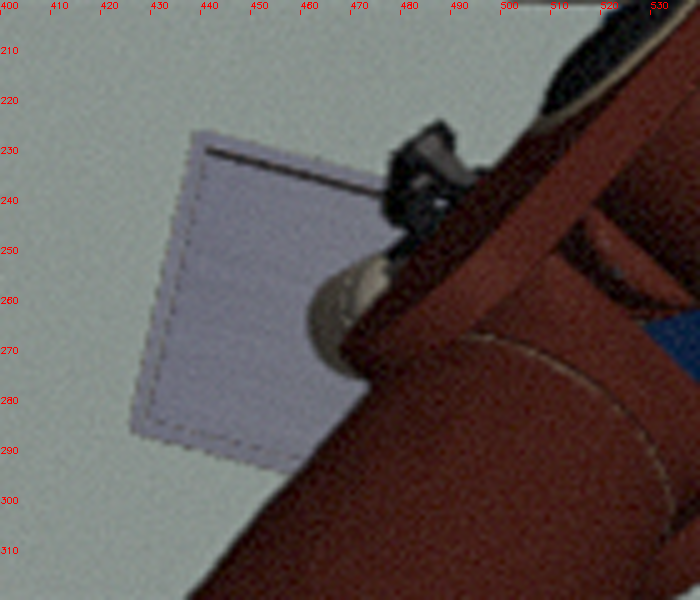

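```bash
python3 - <<'E'
from h import *
for z in(.029,.09,.141): print(z,proj("scene",[.461,-.363,z]),proj("top",[.461,-.363,z]))
im,_=ctrl.get_image("scene")
# overlay expected upright outline
for r,z in((.028,.0305),(.028,.096),(.0145,.112),(.0165,.142)):
    for a in np.linspace(0,2*np.pi,60):
        u,v=proj("scene",[.461+r*np.cos(a),-.363+r*np.sin(a),z]);im[int(round(v)),int(round(u))]=(0,255,0)
crop(im,420,280,90,100,8,"pics/b4.png")
E
```

```text
0.029 [451.83258514 350.13508276] [472.00352972 264.95968594]
0.09 [457.61335546 336.04336295] [481.13283114 261.54967958]
0.141 [462.8618934 323.2549727] [489.62158642 258.37995109]
```

View pics/b4.png

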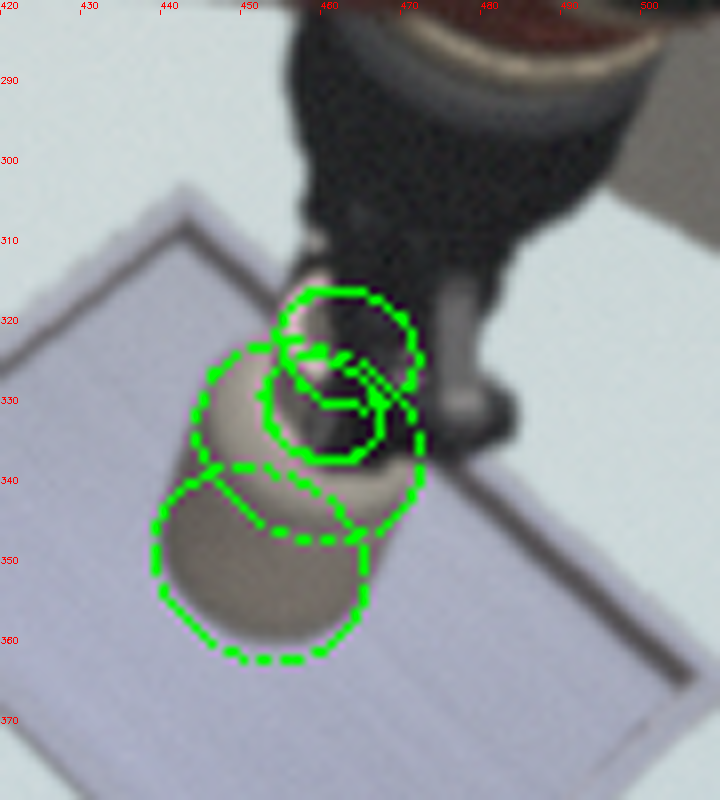

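The upright outline fits the bottle, so I'll lower it gently.

>>> drive_tool --commands "1 0.15 0 0.05 0;1 0.3 0 0.05 0;1 0.4 0 0.05 0;1 0.5 0 0.05 0;1 0.56 0 0.05 0;1 0.6 0 0.05 0;1 0.62 0 0.05 0;1 0.62 0 0.05 0"

```text
t: 7.98
tool_pos: [0.4625, -0.3652, 0.0915]
tool_rot: [0.743, 1.44, -0.743]
contact_force: [0.4, 0.0, -2.3]
opening: 0.0314
```

>>> drive_tool --commands "1 0.02 0 0 0;1 0.04 0 0 0;1 0.05 0 0 0;1 0.06 0 0 0;1 0.06 0 0 0"

```text
t: 8.4
tool_pos: [0.4625, -0.3653, 0.0893]
tool_rot: [0.743, 1.44, -0.743]
contact_force: [0.2, 0.6, -2.5]
opening: 0.0315
```

```bash
python3 d.py .462 -.365 .0872 35.36
```

```text
t 8.4 pos [ 0.4625 -0.3653  0.0893] yaw 35.4 tilt [-0. -0.] F [ 0.2  0.6 -2.5] open 0.0315 q [-0.79  0.1   1.81  0.    1.23 -1.41]
units xyz [ 0.052 -0.007 -0.013] turn 0.008
```

>>> drive_tool --commands "1 0.01 0 0 0;1 0.02 0 0 0;1 0.03 0 0 0;1 0.04 0 0 0;1 0.04 0 0 0"

```text
t: 8.82
tool_pos: [0.4625, -0.3652, 0.0875]
tool_rot: [0.743, 1.44, -0.743]
contact_force: [-1.0, 1.4, -3.0]
opening: 0.0316
```

>>> drive_tool --commands "1 0.005 0 0 0;1 0.01 0 0 0;1 0.015 0 0 0;1 0.02 0 0 0;1 0.02 0 0 0"

```text
t: 9.23
tool_pos: [0.4626, -0.3655, 0.0873]
tool_rot: [0.743, 1.44, -0.743]
contact_force: [-1.4, 0.2, 0.6]
opening: 0.0314
```

>>> drive_tool --commands "0.5 0.01 0 0 0;0 0.01 0 0 0;-0.5 0.01 0 0 0;-1 0.01 0 0 0;-1 0.01 0 0 0;-1 0.01 0 0 0;-1 0.01 0 0 0"

```text
t: 9.82
tool_pos: [0.4625, -0.3653, 0.0865]
tool_rot: [0.743, 1.44, -0.743]
contact_force: [0.4, -0.0, 0.1]
opening: 0.0852
```

>>> drive_tool --commands "-1 -0.3 0 0 0;-1 -0.9 0 0 0;-1 -1.6 0 0 0;-1 -2.4 0 0 0;-1 -3.2 0 0 0;-1 -4 0 0 0;-1 -4.2 0 0 0"

```text
t: 10.4
tool_pos: [0.4644, -0.3671, 0.2628]
tool_rot: [0.739, 1.429, -0.745]
contact_force: [0.2, -1.2, 1.4]
opening: 0.0853
```

```bash
python3 d.py .415 .386 .2 35.36;
```

```text
t 10.4 pos [ 0.4644 -0.3671  0.2628] yaw 35.41 tilt [0.0018 0.0112] F [ 0.2 -1.2  1.4] open 0.0853 q [-0.79 -0.05  1.66  0.    1.52 -1.41]
units xyz [  1.408   9.899 -16.078] turn 0.009
```

>>> drive_tool --commands "-1 0 0.3 -0.4 0.5;-1 0 0.8 -1.2 1;-1 0 1.3 -2.1 1.5;-1 0 1.8 -3 2;-1 0 2.3 -3.8 2.5;-1 0 2.8 -4.6 3;-1 0 3.3 -5.4 3.5;-1 0 3.8 -6.2 4"

```text
t: 11.07
tool_pos: [0.4421, -0.0734, 0.2548]
tool_rot: [1.011, 1.323, -1.011]
contact_force: [0.5, -0.2, -0.3]
opening: 0.0853
```

```bash
python3 d.py .415 .386 .24 0;
```

```text
t 11.07 pos [ 0.4421 -0.0734  0.2548] yaw 15.24 tilt [0.0007 0.0003] F [ 0.5 -0.2 -0.3] open 0.0853 q [-0.33 -0.41  1.98  0.    1.57 -0.6 ]
units xyz [  0.368   2.365 -11.26 ] turn 3.049
```

>>> drive_tool --commands "-1 0 0.2 -1 0.4;-1 0 0.4 -1.9 0.8;-1 0 0.6 -2.8 1.2;-1 0 0.8 -3.7 1.6;-1 0 1 -4.6 2;-1 0 1.2 -5.5 2.4;-1 0 1.4 -6.4 2.7;-1 0 1.6 -7.3 2.9"

```text
t: 11.73
tool_pos: [0.4263, 0.2253, 0.255]
tool_rot: [1.199, 1.216, -1.197]
contact_force: [0.8, -0.5, -0.4]
opening: 0.0849
```

```bash
python3 d.py .415 .386 .22 0;
```

```text
t 11.73 pos [0.4263 0.2253 0.255 ] yaw 0.85 tilt [ 0.0009 -0.0002] F [ 0.8 -0.5 -0.4] open 0.0849 q [ 0.33 -0.31  1.91 -0.    1.55  0.32]
units xyz [ 0.875 -0.223 -4.021] turn 0.171
```

>>> drive_tool --commands "-1 0 0 -0.8 0.1;-1 0 0 -1.6 0.1;-1 0 0 -2.3 0.1;-1 0 -0.2 -2.7 0.1;-1 0 -0.2 -2.7 0.1;-1 0 -0.2 -2.7 0.1"

```text
t: 12.23
tool_pos: [0.4168, 0.3317, 0.2545]
tool_rot: [1.202, 1.213, -1.203]
contact_force: [-0.5, -0.6, -0.3]
opening: 0.0852
```

```bash
python3 d.py .415 .386 .12 0; python3 - <<'E'
from h import *
im,_=ctrl.get_image("scene");cv2.imwrite("pics/d1.png",im);crop(im,90,130,150,110,5,"pics/d2.png")
E
```

```text
t 12.23 pos [0.4168 0.3317 0.2545] yaw 0.51 tilt [-0.0001  0.0005] F [-0.5 -0.6 -0.3] open 0.0852 q [ 0.53 -0.18  1.8  -0.    1.53  0.52]
units xyz [ 3.362 -0.033 -1.359] turn 0.102
```

View pics/d1.png

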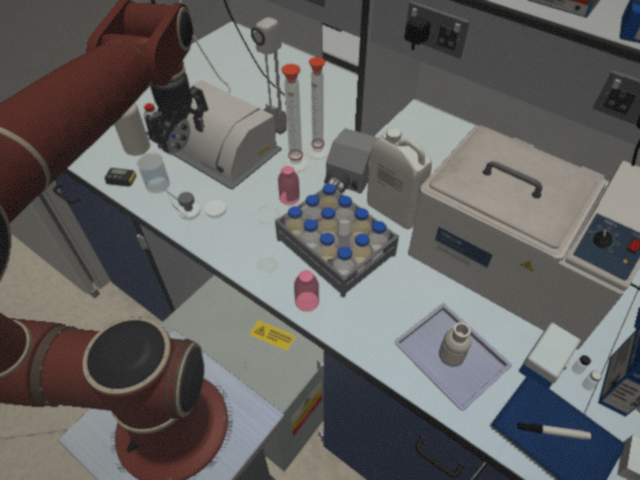

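View pics/d2.png

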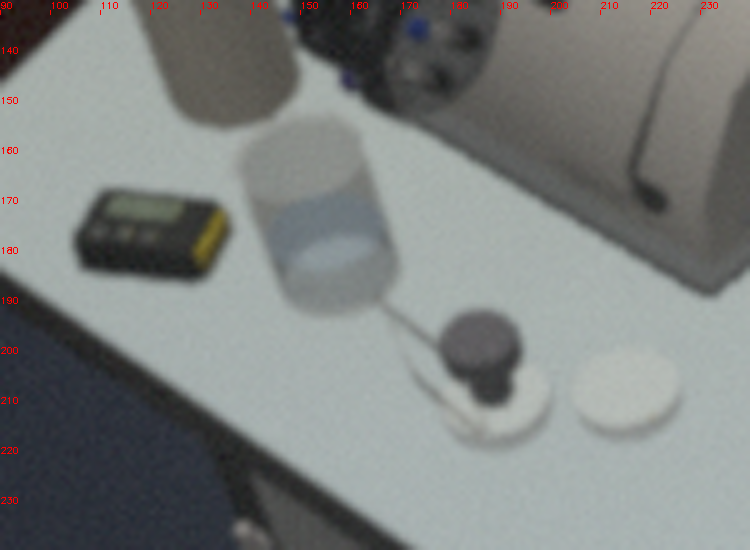

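The bottle stands in the tray at scene pixel (455,345), and the stopper is undisturbed at (186,200). I'm going to the stopper.

>>> drive_tool --commands "-1 0 0 -0.7 0.1;-1 0 0 -1.2 0.1;-1 0.6 -0.03 -1.36 0.1;-1 1.3 -0.03 -1.36 0.1;-1 2 -0.03 -1.36 0.1;-1 2.7 -0.03 -1.36 0.1;-1 3.3 -0.03 -1.36 0.1;-1 3.3 -0.03 -1.36 0.1"

```text
t: 12.95
tool_pos: [0.413, 0.3821, 0.1165]
tool_rot: [1.203, 1.209, -1.221]
contact_force: [-1.4, -0.7, -1.1]
opening: 0.0855
```

```bash
python3 d.py .415 .3865 .03 0; python3 - <<'E'
from h import *
im,_=ctrl.get_image("scene");crop(im,130,130,110,110,6,"pics/d3.png")
im,_=ctrl.get_image("top");crop(im,110,220,110,100,6,"pics/d4.png")
E
```

```text
t 12.95 pos [0.413  0.3821 0.1165] yaw -0.21 tilt [-0.0085  0.0065] F [-1.4 -0.7 -1.1] open 0.0855 q [ 0.61  0.01  1.85 -0.    1.29  0.62]
units xyz [ 2.16   0.069 -0.125] turn -0.041
```

View pics/d3.png

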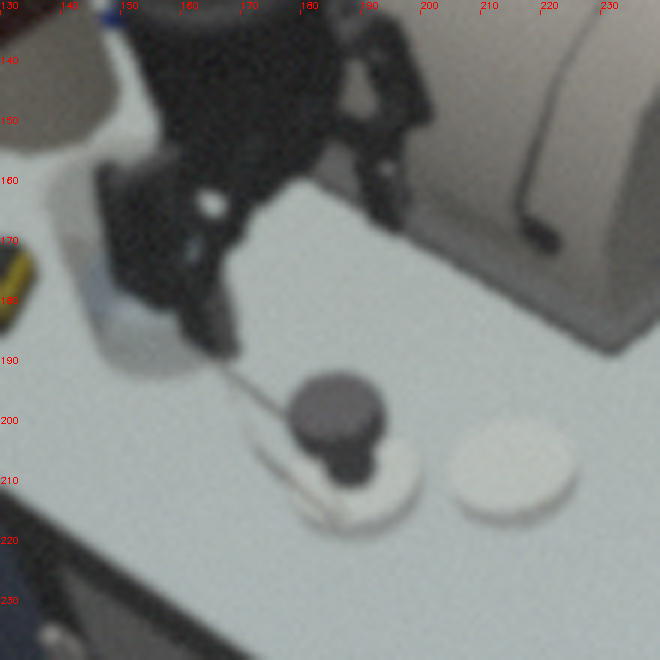

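View pics/d4.png

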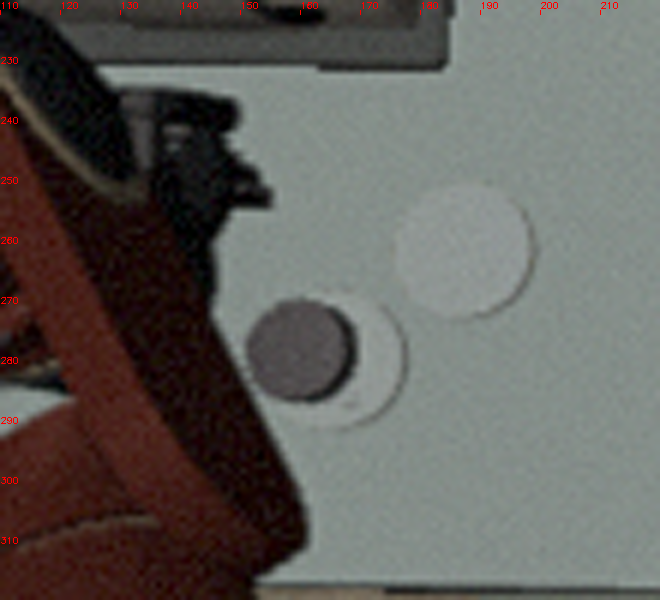

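>>> drive_tool --commands "-1 0 0 0 0;-1 0 0 0 0"

```text
t: 13.22
tool_pos: [0.4173, 0.3863, 0.1254]
tool_rot: [1.215, 1.207, -1.207]
contact_force: [-1.3, 0.0, -0.0]
opening: 0.0856
```

```bash
python3 d.py .415 .3865 .03 0
```

```text
t 13.22 pos [0.4173 0.3863 0.1254] yaw -0.13 tilt [ 0.0038 -0.0026] F [-1.3  0.  -0. ] open 0.0856 q [ 0.62  0.01  1.84 -0.    1.29  0.62]
units xyz [ 2.384e+00 -6.600e-02  1.000e-03] turn -0.027
```

>>> drive_tool --commands "-1 0.5 -0.05 0 0;-1 1 -0.05 0 0;-1 1.5 -0.05 0 0;-1 1.9 -0.05 0 0;-1 2.2 -0.05 0 0;-1 2.35 -0.05 0 0;-1 2.35 -0.05 0 0;-1 2.35 -0.05 0 0"

```text
t: 13.88
tool_pos: [0.4143, 0.3862, 0.0295]
tool_rot: [1.212, 1.208, -1.209]
contact_force: [0.7, 0.4, -0.1]
opening: 0.0855
```

```bash
python3 d.py .415 .3865 .03 0
```

```text
t 13.88 pos [0.4143 0.3862 0.0295] yaw -0.1 tilt [ 0.0012 -0.0008] F [ 0.7  0.4 -0.1] open 0.0855 q [ 0.62  0.13  1.9  -0.    1.12  0.62]
units xyz [-0.012  0.017 -0.009] turn -0.02
```

>>> drive_tool --commands "-0.6 0 0 0 0;-0.3 0 0 0 0;0 0 0 0 0;0.1 0 0 0 0;0.2 0 0 0 0;0.4 0 0 0 0;1 0 0 0 0;1 0 0 0 0" --newtons 40

```text
t: 14.55
tool_pos: [0.4141, 0.3861, 0.0294]
tool_rot: [1.211, 1.208, -1.209]
contact_force: [-1.5, 0.4, 5.0]
opening: 0.0391
```

>>> drive_tool --commands "1 0 0 0 0;1 0 0 0 0;1 0 0 0 0"

```text
t: 14.8
tool_pos: [0.4141, 0.3861, 0.0294]
tool_rot: [1.211, 1.208, -1.209]
contact_force: [-1.4, 0.2, 5.3]
opening: 0.0388
```

```bash
python3 d.py .415 .3865 .03 0
```

```text
t 14.8 pos [0.4141 0.3861 0.0294] yaw -0.1 tilt [ 0.0009 -0.0007] F [-1.4  0.2  5.3] open 0.0388 q [0.62 0.13 1.9  0.   1.12 0.62]
units xyz [-0.016  0.023 -0.011] turn -0.02
```

>>> drive_tool --commands "1 -0.1 0 0 0;1 -0.4 0 0 0;1 -0.9 0 0 0;1 -1.6 0 0 0;1 -2.4 0 0 0;1 -3.2 0 0 0;1 -4 0 0 0;1 -4.6 0 0 0" --newtons 70

```text
t: 15.47
tool_pos: [0.414, 0.386, 0.2162]
tool_rot: [1.213, 1.208, -1.208]
contact_force: [0.7, -0.1, 0.3]
opening: 0.0381
```

>>> drive_tool --commands "1 -0.5 0 0 0;1 -0.7 0 0 0;1 -0.7 0 0 0"

```text
t: 15.72
tool_pos: [0.4146, 0.3863, 0.2436]
tool_rot: [1.215, 1.207, -1.206]
contact_force: [0.7, -0.6, -0.1]
opening: 0.038
```

```bash
python3 d.py .4625 -.3655 .24 0;python3 - <<'E'
from h import *
im,_=ctrl.get_image("scene");crop(im,130,70,110,110,6,"pics/e1.png");crop(im,420,290,80,90,8,"pics/e2.png")
im,_=ctrl.get_image("top");crop(im,440,220,70,70,9,"pics/e3.png");cv2.imwrite("pics/e4.png",im)
E
```

```text
t 15.72 pos [0.4146 0.3863 0.2436] yaw -0.1 tilt [ 0.0041 -0.0029] F [ 0.7 -0.6 -0.1] open 0.038 q [ 0.62 -0.1   1.74 -0.    1.49  0.62]
units xyz [ 0.04   1.23  18.794] turn -0.02
```

View pics/e1.png

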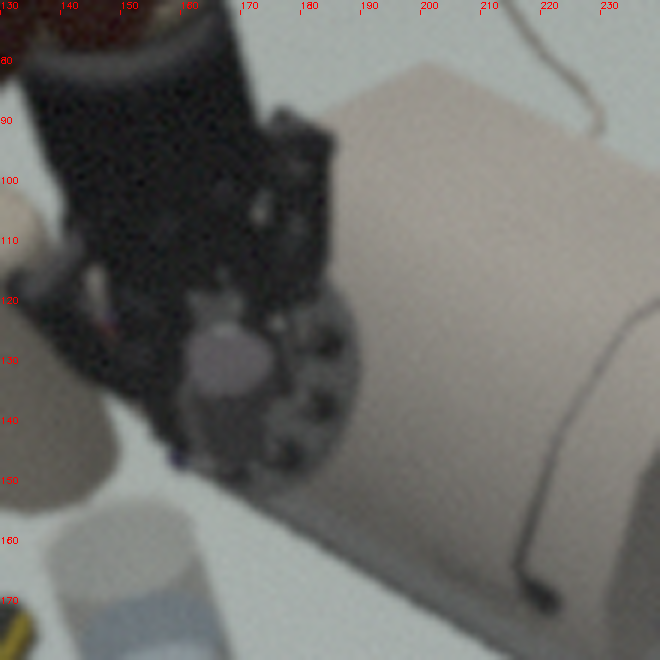

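View pics/e2.png

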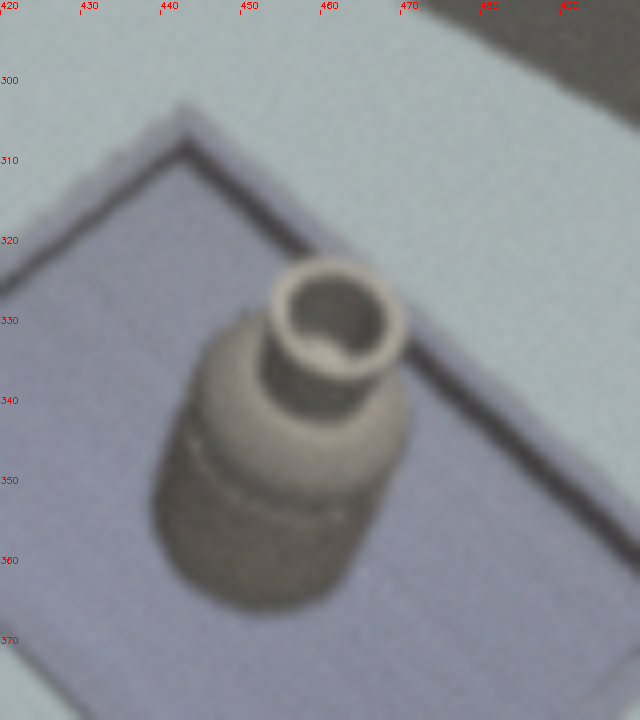

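View pics/e3.png

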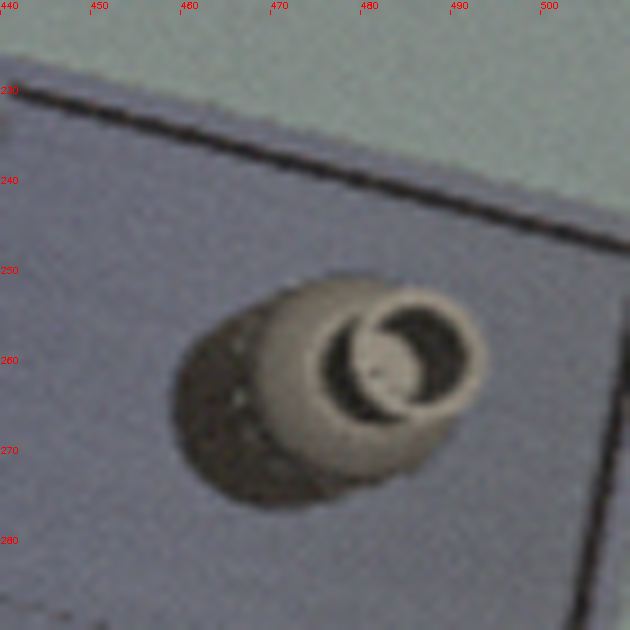

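```bash
python3 - <<'E'
from h import *
np.set_printoptions(precision=4,suppress=True)
print(atz("top",486.3,258.9,.115),atz("scene",461.94,329.2,.115),tri((461.94,329.2),(486.3,258.9)))
# subpixel measure of the stopper in hand? project expectations
p=[.4146,.3863,.2436+.0187+.004+.009]
print(proj("scene",p))
E
```

```text
[ 0.4636 -0.3656  0.115 ] [ 0.4646 -0.3651  0.115 ] (array([ 0.4635, -0.3652,  0.1165]), np.float64(0.0002987077684848319))
[165.3568 130.8984]
```

The stopper is upright in the jaws. Mouth estimates agree within about 1 mm at (0.463, -0.3655). I'm carrying the stopper over.

>>> drive_tool --commands "1 0 0 0.2 0;1 0 0 0.7 0;1 0.1 0.1 1.4 0;1 0.1 0.1 2.2 0;1 0.1 0.2 3 0;1 0.1 0.2 3.8 0;1 0.1 0.3 4.7 0;1 0.1 0.3 5.6 0"

```text
t: 16.48
tool_pos: [0.4241, 0.1596, 0.2342]
tool_rot: [1.208, 1.21, -1.213]
contact_force: [1.1, -0.5, -0.7]
opening: 0.0378
```

>>> drive_tool --commands "1 0 0.1 0.9 0;1 0 0.1 1.8 0;1 0 0.2 2.7 0;1 0 0.2 3.6 0;1 0 0.3 4.5 0;1 0 0.4 5.4 0;1 0 0.4 6.3 0;1 0 0.5 7.2 0"

```text
t: 17.15
tool_pos: [0.443, -0.128, 0.2343]
tool_rot: [1.21, 1.211, -1.213]
contact_force: [1.2, -0.1, -0.4]
opening: 0.0381
```

```bash
python3 d.py .463 -.366 .18 0
```

```text
t 17.15 pos [ 0.443  -0.128   0.2343] yaw -0.13 tilt [-0.0033 -0.0013] F [ 1.2 -0.1 -0.4] open 0.0381 q [-0.44 -0.36  1.97 -0.    1.53 -0.44]
units xyz [1.349 0.519 5.95 ] turn -0.027
```

>>> drive_tool --commands "1 0 0.1 0.9 0;1 0 0.2 1.8 0;1 0 0.3 2.7 0;1 0 0.4 3.6 0;1 0 0.4 4.4 0;1 0 0.4 4.9 0;1 0 0.4 5.1 0;1 0 0.4 5.1 0"

```text
t: 17.82
tool_pos: [0.4591, -0.3313, 0.2344]
tool_rot: [1.213, 1.211, -1.213]
contact_force: [0.3, 0.6, -0.3]
opening: 0.0385
```

>>> drive_tool --commands "1 0 0 0 0;1 0 0 0 0"

```text
t: 17.98
tool_pos: [0.4601, -0.3291, 0.2358]
tool_rot: [1.21, 1.21, -1.21]
contact_force: [-0.2, 0.4, 0.1]
opening: 0.0382
```

```bash
python3 d.py .463 -.366 .145 0
```

```text
t 17.98 pos [ 0.4601 -0.3291  0.2358] yaw -0.04 tilt [-0.0009 -0.0013] F [-0.2  0.4  0.1] open 0.0382 q [-0.75 -0.09  1.75  0.    1.49 -0.75]
units xyz [2.268 0.074 0.927] turn -0.009
```

>>> drive_tool --commands "1 0 0.07 0.5 0;1 0 0.07 0.8 0;1 0 0.07 0.93 0;1 0.5 0.07 0.93 0;1 1.1 0.07 0.93 0;1 1.7 0.07 0.93 0;1 2.1 0.07 0.93 0;1 2.2 0.07 0.93 0"

```text
t: 18.65
tool_pos: [0.4615, -0.3653, 0.1445]
tool_rot: [1.212, 1.216, -1.211]
contact_force: [0.0, 0.0, -1.4]
opening: 0.0385
```

>>> drive_tool --commands "1 0 0 0 0;1 0 0 0 0;1 0 0 0 0"

```text
t: 18.9
tool_pos: [0.464, -0.3682, 0.1505]
tool_rot: [1.21, 1.205, -1.21]
contact_force: [-0.2, -0.1, 0.1]
opening: 0.0385
```

```bash
python3 d.py .463 -.366 .13 0; python3 - <<'E'
from h import *
im,_=ctrl.get_image("scene");crop(im,420,260,90,110,7,"pics/f1.png")
im,_=ctrl.get_image("top");crop(im,440,210,80,80,8,"pics/f2.png")
E
```

```text
t 18.9 pos [ 0.464  -0.3682  0.1505] yaw -0.09 tilt [0.0022 0.0022] F [-0.2 -0.1  0.1] open 0.0385 q [-0.8   0.04  1.77  0.    1.33 -0.79]
units xyz [ 0.513 -0.026 -0.057] turn -0.017
```

View pics/f1.png

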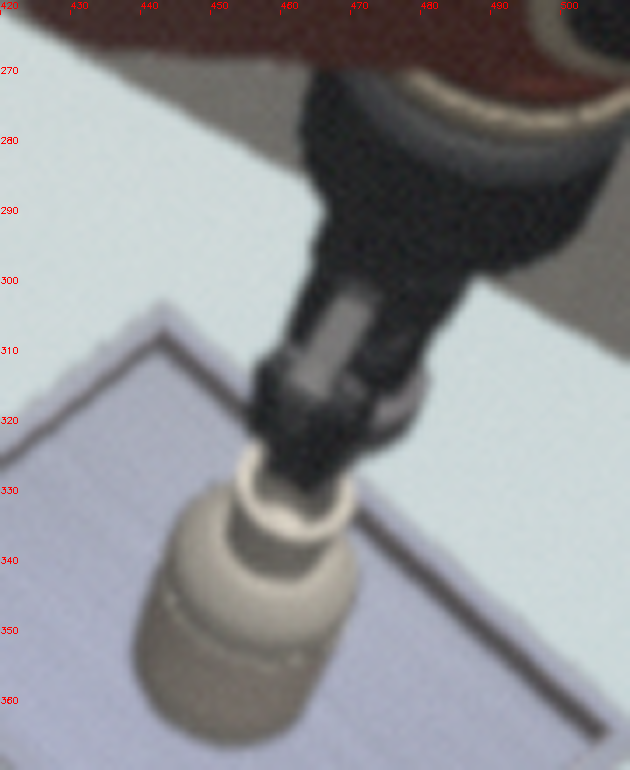

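View pics/f2.png

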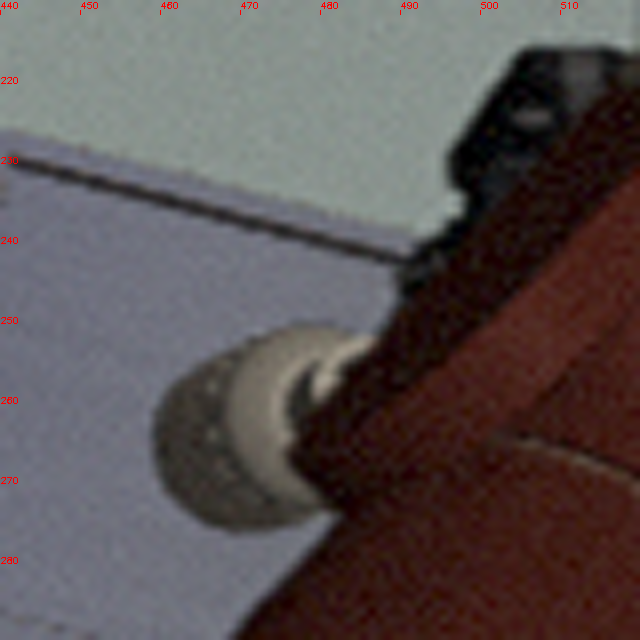

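```bash
python3 d.py .463 -.366 .13 0; python3 - <<'E'
from h import *
p=ctrl.get_obs()["tool_pos"];dz=p[2]-.0294
im,_=ctrl.get_image("scene");im=im.astype(int);im=np.clip(im*1.8,0,255).astype(np.uint8)
big=cv2.resize(im,None,fx=8,fy=8,interpolation=cv2.INTER_CUBIC)
for r,z,c in((.02,.06,(0,255,0)),(.02,.042,(0,255,0)),(.0122,.042,(255,0,255)),(.0096,.015,(0,0,255))):
    for a in np.linspace(0,2*np.pi,80):
        q=proj("scene",[p[0]+r*np.cos(a),p[1]+.0006+r*np.sin(a),z+dz]);cv2.circle(big,tuple(int(t*8+4) for t in q),1,c,-1)
for a in np.linspace(0,2*np.pi,80):
    q=proj("scene",[.4636+.0165*np.cos(a),-.3655+.0165*np.sin(a),.115]);cv2.circle(big,tuple(int(t*8+4) for t in q),1,(255,255,0),-1)
cv2.imwrite("pics/f3.png",big[285*8:355*8,430*8:500*8])
E
```

```text
t 19.0 pos [ 0.4639 -0.3683  0.1505] yaw -0.09 tilt [0.0022 0.0022] F [0.5 0.5 0.1] open 0.0379 q [-0.8   0.04  1.77  0.    1.33 -0.79]
units xyz [ 0.511 -0.024 -0.058] turn -0.019
```

View pics/f3.png

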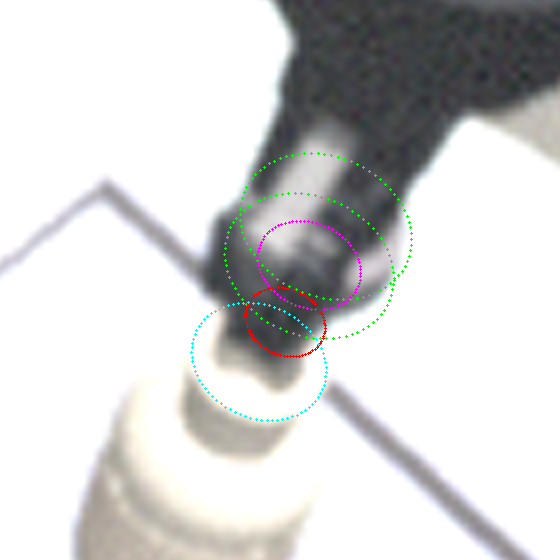

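```bash
python3 - <<'E'
from h import *
p=ctrl.get_obs()["tool_pos"];dz=p[2]-.0294
im,_=ctrl.get_image("scene");im=(255*(im/255.)**.6).astype(np.uint8)
c=cv2.resize(im[300:350,435:490],None,fx=12,fy=12,interpolation=cv2.INTER_CUBIC);cv2.imwrite("pics/f4.png",c)
print(proj("scene",[p[0],p[1]+.0006,.015+dz]))
E
```

```text
[465.09619367 324.84985455]
```

View pics/f4.png

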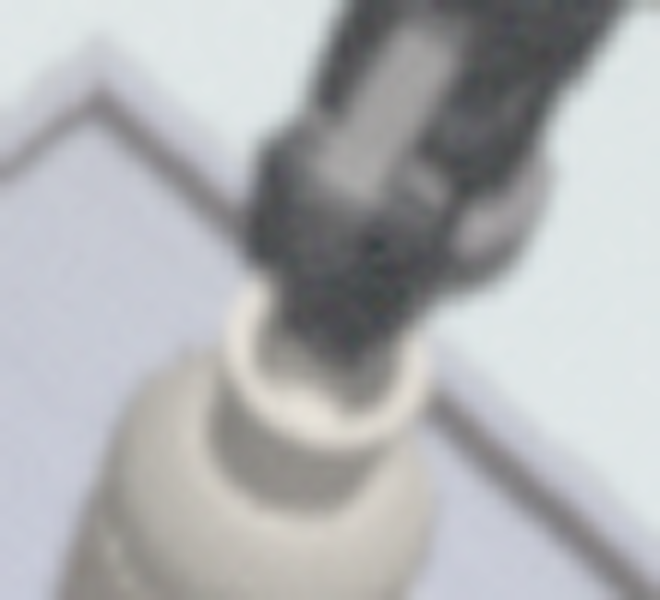

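>>> drive_tool --commands "1 0.1 -0.02 -0.06 0;1 0.3 -0.02 -0.06 0;1 0.42 -0.02 -0.06 0;1 0.42 -0.02 -0.06 0;1 0.42 -0.02 -0.06 0;1 0.42 -0.02 -0.06 0"

```text
t: 19.6
tool_pos: [0.4623, -0.3652, 0.1315]
tool_rot: [1.211, 1.209, -1.211]
contact_force: [-0.4, -0.2, 0.1]
opening: 0.0381
```

```bash
python3 d.py .463 -.366 .1024 0; python3 - <<'E'
from h import *
p=ctrl.get_obs()["tool_pos"];dz=p[2]-.0294
im,_=ctrl.get_image("scene");im=(255*(im/255.)**.6).astype(np.uint8)
c=cv2.resize(im[300:350,435:490],None,fx=12,fy=12,interpolation=cv2.INTER_CUBIC)
print(proj("scene",[p[0],p[1]+.0006,.015+dz]))
for r,z,x,y in((.0096,.015+dz,p[0],p[1]+.0006),(.01205,.115,.4646,-.3651)):
  for a in np.linspace(0,2*np.pi,60):
    q=proj("scene",[x+r*np.cos(a),y+r*np.sin(a),z]);cv2.circle(c,(int((q[0]-435)*12+6),int((q[1]-300)*12+6)),1,(0,0,255),-1)
cv2.imwrite("pics/f5.png",c)
E
```

```text
t 19.6 pos [ 0.4623 -0.3652  0.1315] yaw -0.1 tilt [-0.0003 -0.0002] F [-0.4 -0.2  0.1] open 0.0381 q [-0.79  0.05  1.79 -0.    1.3  -0.79]
units xyz [0.727 0.019 0.021] turn -0.02
[461.3603434  329.34682227]
```

View pics/f5.png

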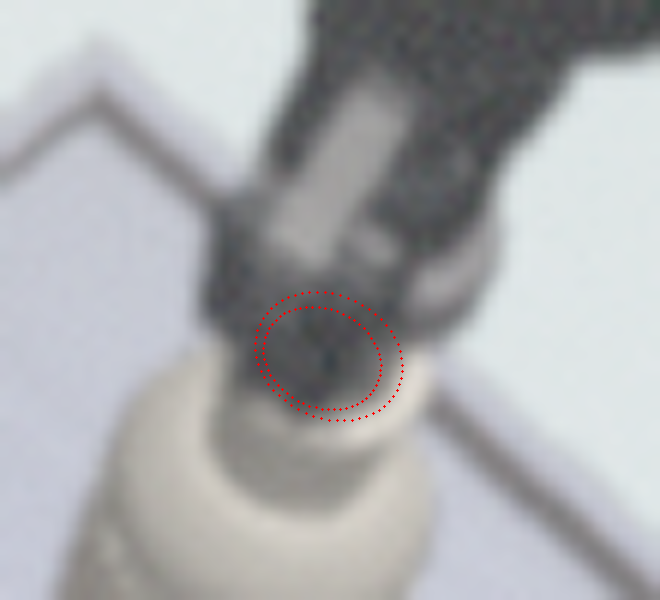

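>>> drive_tool --commands "1 0.05 0.02 0.01 0;1 0.1 0.02 0.01 0;1 0.15 0.02 0.01 0;1 0.2 0.02 0.01 0;1 0.25 0.02 0.01 0;1 0.3 0.02 0.01 0;1 0.3 0.02 0.01 0"

```text
t: 20.23
tool_pos: [0.4629, -0.3654, 0.1191]
tool_rot: [1.211, 1.209, -1.211]
contact_force: [-0.4, 0.0, -0.4]
opening: 0.0381
```

```bash
python3 d.py .463 -.366 .1024 0; python3 - <<'E'
from h import *
im,_=ctrl.get_image("scene");im=(255*(im/255.)**.6).astype(np.uint8)
c=cv2.resize(im[300:370,430:490],None,fx=10,fy=10,interpolation=cv2.INTER_CUBIC)
cv2.imwrite("pics/f6.png",c)
E
```

```text
t 20.23 pos [ 0.4629 -0.3654  0.1191] yaw -0.1 tilt [-0.0006 -0.0006] F [-0.4  0.  -0.4] open 0.0381 q [-0.79  0.06  1.79 -0.    1.28 -0.79]
units xyz [0.417 0.003 0.015] turn -0.02
```

View pics/f6.png

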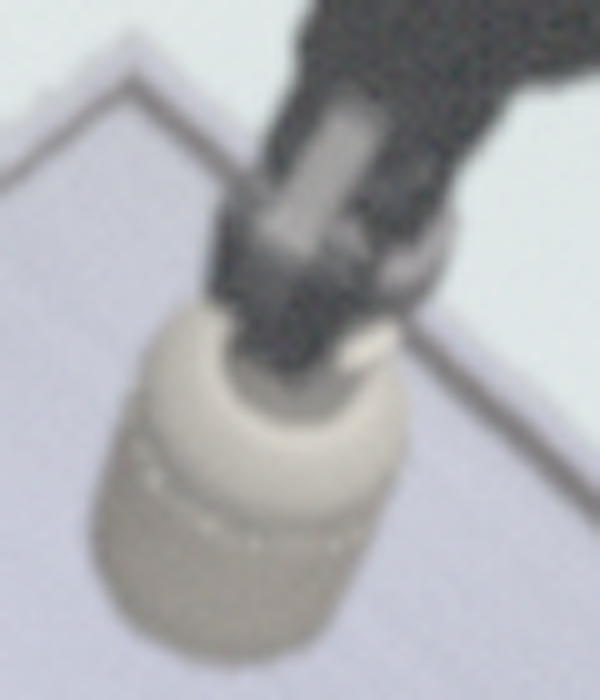

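>>> drive_tool --commands "1 0.05 0 0 0;1 0.1 0 0 0;1 0.15 0 0 0;1 0.2 0 0 0;1 0.25 0 0 0;1 0.3 0 0 0;1 0.3 0 0 0"

```text
t: 20.87
tool_pos: [0.463, -0.3655, 0.1072]
tool_rot: [1.211, 1.209, -1.211]
contact_force: [-0.0, 0.2, -1.1]
opening: 0.0381
```

>>> drive_tool --commands "1 0.01 0 0 0;1 0.02 0 0 0;1 0.03 0 0 0;1 0.03 0 0 0"

```text
t: 21.2
tool_pos: [0.4633, -0.3658, 0.1068]
tool_rot: [1.21, 1.208, -1.21]
contact_force: [-1.5, -0.8, 0.9]
opening: 0.0382
```

>>> drive_tool --commands "1 0.01 0 0 0;1 0.02 0 0 0;1 0.03 0 0 0;1 0.03 0 0 0"

```text
t: 21.53
tool_pos: [0.4634, -0.3659, 0.1058]
tool_rot: [1.21, 1.207, -1.21]
contact_force: [-1.0, -0.4, 3.7]
opening: 0.0381
```

>>> drive_tool --commands "1 0.01 0 0 0;1 0.02 0 0 0;1 0.03 0 0 0;1 0.03 0 0 0"

```text
t: 21.87
tool_pos: [0.4636, -0.3662, 0.1051]
tool_rot: [1.21, 1.207, -1.21]
contact_force: [-0.8, -0.5, 5.7]
opening: 0.0383
```

>>> drive_tool --commands "1 0.01 0 0 0;1 0.02 0 0 0;1 0.03 0 0 0;1 0.03 0 0 0"

```text
t: 22.2
tool_pos: [0.4638, -0.3664, 0.1046]
tool_rot: [1.21, 1.206, -1.21]
contact_force: [-1.6, -0.0, 8.0]
opening: 0.0388
```

>>> drive_tool --commands "1 0.02 0 0 0;1 0.04 0 0 0;1 0.06 0 0 0;1 0.06 0 0 0" --newtons 100

```text
t: 22.53
tool_pos: [0.4644, -0.3671, 0.1039]
tool_rot: [1.209, 1.204, -1.21]
contact_force: [-2.1, 0.3, 12.8]
opening: 0.0378
```

>>> drive_tool --commands "1 0.02 0 0 0;1 0.04 0 0 0;1 0.06 0 0 0;1 0.06 0 0 0"

```text
t: 22.87
tool_pos: [0.465, -0.3678, 0.1034]
tool_rot: [1.209, 1.202, -1.21]
contact_force: [-4.3, 2.0, 20.2]
opening: 0.038
```

>>> drive_tool --commands "1 0.02 0 0 0;1 0.04 0 0 0;1 0.06 0 0 0;1 0.06 0 0 0"

```text
t: 23.2
tool_pos: [0.4657, -0.3686, 0.1032]
tool_rot: [1.208, 1.2, -1.209]
contact_force: [-5.3, 2.9, 27.2]
opening: 0.0374
```

>>> drive_tool --commands "1 -0.08 0 0 0;1 -0.16 0 0 0;1 -0.22 0 0 0;1 -0.22 0 0 0"

```text
t: 23.53
tool_pos: [0.4625, -0.3648, 0.1034]
tool_rot: [1.211, 1.211, -1.211]
contact_force: [-0.0, 0.4, 3.4]
opening: 0.0374
```

```bash
python3 d.py .463 -.366 .1024 0; python3 - <<'E'
from h import *
im,_=ctrl.get_image("scene");im=(255*(im/255.)**.6).astype(np.uint8)
c=cv2.resize(im[290:370,420:490],None,fx=9,fy=9,interpolation=cv2.INTER_CUBIC)
cv2.imwrite("pics/g1.png",c)
E
```

```text
t 23.53 pos [ 0.4625 -0.3648  0.1034] yaw -0.09 tilt [-0.0016 -0.0017] F [-0.   0.4  3.4] open 0.0374 q [-0.79  0.08  1.8   0.    1.26 -0.79]
units xyz [0.026 0.013 0.029] turn -0.019
```

View pics/g1.png

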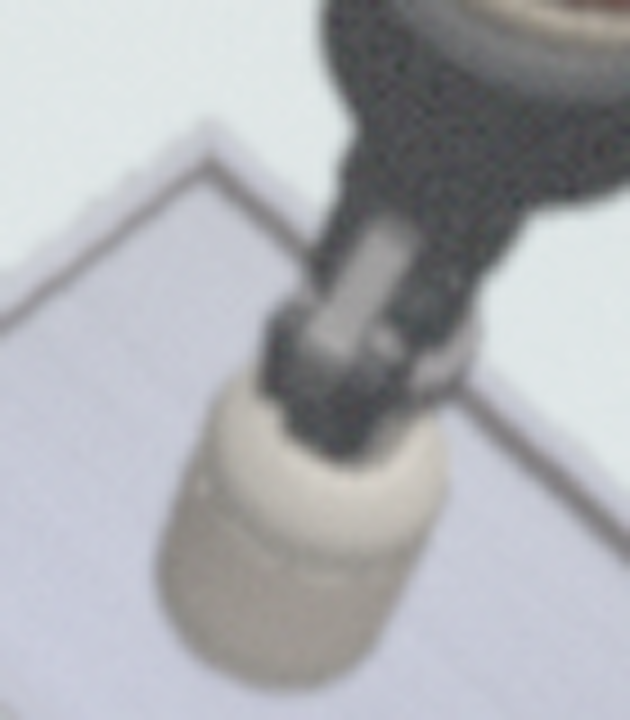

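>>> drive_tool --commands "0.3 0 0 0 0;0 0 0 0 0;-0.5 0 0 0 0;-1 0 0 0 0;-1 0 0 0 0;-1 0 0 0 0;-1 0 0 0 0"

```text
t: 24.17
tool_pos: [0.4632, -0.3656, 0.1046]
tool_rot: [1.21, 1.208, -1.21]
contact_force: [0.1, 0.6, -0.4]
opening: 0.0857
```

>>> drive_tool --commands "-1 -0.2 0 0 0;-1 -0.6 0 0 0;-1 -1.2 0 0 0;-1 -1.8 0 0 0;-1 -2.4 0 0 0;-1 -3 0 0 0;-1 -3 0 0 0;-1 -3 0 0 0"

```text
t: 24.83
tool_pos: [0.464, -0.3665, 0.2274]
tool_rot: [1.209, 1.203, -1.21]
contact_force: [-1.1, -0.8, -0.3]
opening: 0.0856
```

```bash
python3 d.py .463 -.366 .1024 0; python3 - <<'E'
from h import *
im,_=ctrl.get_image("scene")
c=cv2.resize(im[290:375,420:500],None,fx=9,fy=7*9/7,interpolation=cv2.INTER_CUBIC)[:600]
crop(im,420,290,80,72,8,"pics/g2.png")
crop(ctrl.get_image("top")[0],440,210,80,72,8,"pics/g3.png")
E
```

```text
t 24.83 pos [ 0.464  -0.3665  0.2274] yaw -0.1 tilt [0.0035 0.0035] F [-1.1 -0.8 -0.3] open 0.0856 q [-0.79 -0.03  1.7  -0.    1.46 -0.79]
units xyz [ 3.125 -0.036 -0.023] turn -0.019
```

View pics/g2.png

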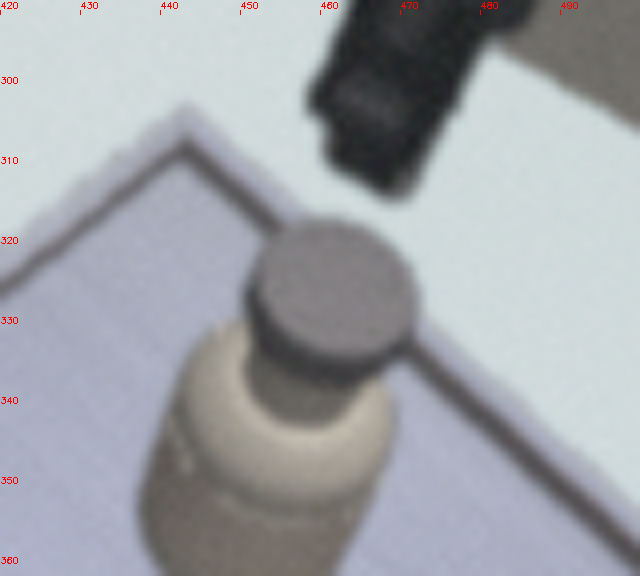

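```bash
python3 - <<'E'
from h import *
im,d=ctrl.get_image("scene");big=cv2.resize(im[305:375,430:500],None,fx=10,fy=10,interpolation=cv2.INTER_CUBIC)
def ring(x,y,z,r,c):
    for a in np.linspace(0,2*np.pi,120):
        q=proj("scene",[x+r*np.cos(a),y+r*np.sin(a),z]);cv2.circle(big,(int((q[0]-430)*10+5),int((q[1]-305)*10+5)),1,c,-1)
# bias from pre-insertion lip fit: scene lip (461.94,329.2) at .4646,-.3651 
ring(.464,-.3648,.133,.02,(0,255,0));ring(.464,-.3648,.115,.02,(0,0,255));ring(.464,-.3648,.003,.028,(255,0,0))
cv2.imwrite("pics/g4.png",big)
for (u,v) in((461,325),(460,327),(463,324),(475,345),(440,365)): print(u,v,atdepth("scene",u,v,d[v,u]))
t,dt=ctrl.get_image("top");
E
```

```text
461 325 [ 0.46036601 -0.36108571  0.1331435 ]
460 327 [ 0.45528695 -0.36157235  0.13298063]
463 324 [ 0.46199256 -0.36362228  0.13740731]
475 345 [ 0.52021248 -0.39519577 -0.00141976]
440 365 [ 0.42767061 -0.35731998  0.00694495]
```

View pics/g4.png

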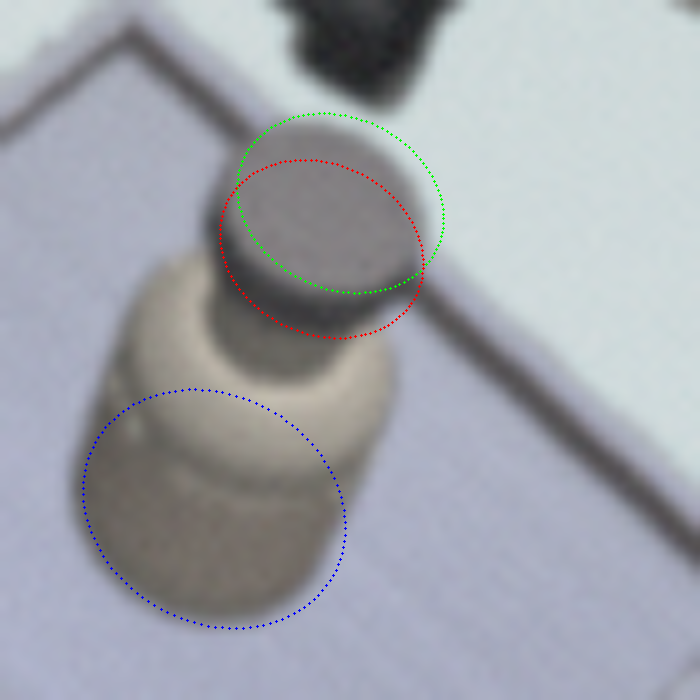

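View pics/g3.png

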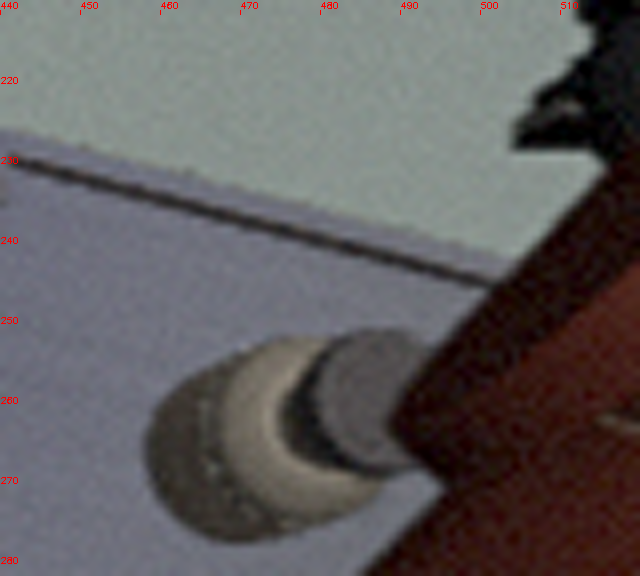

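The head sits on the neck at scene pixel (462,326), but the image can't resolve the last millimetre. I'll close the fingers and press straight down on the head, which also gives its height.

>>> drive_tool --commands "1 0 0 0 0;1 0 0 0 0;1 0 0 0 0;1 0 0 0 0;1 0 0 0 0;1 0 0 0 0;1 0 0 0 0;1 0 0 0 0" --newtons 40

```text
t: 25.7
tool_pos: [0.4632, -0.3656, 0.2246]
tool_rot: [1.21, 1.208, -1.21]
contact_force: [-0.4, -0.1, 0.8]
opening: -0.0001
```

```bash
python3 d.py .4625 -.365 .14 0
```

```text
t 25.7 pos [ 0.4632 -0.3656  0.2246] yaw -0.1 tilt [0.0001 0.0001] F [-0.4 -0.1  0.8] open -0.0001 q [-0.79 -0.03  1.7  -0.    1.46 -0.79]
units xyz [ 2.114 -0.017 -0.016] turn -0.019
```

>>> drive_tool --commands "1 0.4 -0.02 -0.02 0;1 0.9 -0.02 -0.02 0;1 1.4 -0.02 -0.02 0;1 1.8 -0.02 -0.02 0;1 2 -0.02 -0.02 0;1 2.1 -0.02 -0.02 0;1 2.1 -0.02 -0.02 0;1 2.1 -0.02 -0.02 0"

```text
t: 26.37
tool_pos: [0.4627, -0.3652, 0.1415]
tool_rot: [1.21, 1.207, -1.21]
contact_force: [-0.1, 0.0, 0.2]
opening: -0.0001
```

>>> drive_tool --commands "1 0.02 0 0 0;1 0.04 0 0 0;1 0.06 0 0 0;1 0.08 0 0 0;1 0.08 0 0 0;1 0.08 0 0 0"

```text
t: 26.87
tool_pos: [0.4623, -0.3648, 0.1373]
tool_rot: [1.211, 1.208, -1.21]
contact_force: [0.5, 0.5, 0.2]
opening: 0.0001
```

>>> drive_tool --commands "1 0.02 0 0 0;1 0.03 0 0 0;1 0.05 0 0 0;1 0.05 0 0 0;1 0.05 0 0 0"

```text
t: 27.28
tool_pos: [0.4623, -0.3647, 0.1352]
tool_rot: [1.21, 1.209, -1.211]
contact_force: [-0.4, -0.1, -1.2]
opening: -0.0001
```

Nothing touched at 0.1352, so the head's top is below that height.

>>> drive_tool --commands "1 0.01 0 0 0;1 0.02 0 0 0;1 0.03 0 0 0;1 0.03 0 0 0;1 0.03 0 0 0"

```text
t: 27.7
tool_pos: [0.4623, -0.3648, 0.134]
tool_rot: [1.21, 1.209, -1.21]
contact_force: [-0.4, 0.6, 0.1]
opening: -0.0001
```

>>> drive_tool --commands "1 0.01 0 0 0;1 0.02 0 0 0;1 0.03 0 0 0;1 0.03 0 0 0;1 0.03 0 0 0"

```text
t: 28.12
tool_pos: [0.4625, -0.3649, 0.1333]
tool_rot: [1.21, 1.208, -1.21]
contact_force: [0.6, 0.2, 2.9]
opening: 0.0001
```

>>> drive_tool --commands "1 0.01 0 0 0;1 0.02 0 0 0;1 0.03 0 0 0;1 0.03 0 0 0;1 0.03 0 0 0"

```text
t: 28.53
tool_pos: [0.4629, -0.3654, 0.1333]
tool_rot: [1.21, 1.206, -1.21]
contact_force: [-1.1, 1.5, 6.0]
opening: -0.0
```

>>> drive_tool --commands "1 0.04 0 0 0;1 0.08 0 0 0;1 0.12 0 0 0;1 0.12 0 0 0;1 0.12 0 0 0"

```text
t: 28.95
tool_pos: [0.4649, -0.3672, 0.1333]
tool_rot: [1.209, 1.199, -1.209]
contact_force: [-2.2, 3.1, 20.6]
opening: -0.0
```

>>> drive_tool --commands "1 -0.1 0 0 0;1 -0.2 0 0 0;1 -0.5 0 0 0;1 -1 0 0 0;1 -2 0 0 0;1 -3 0 0 0;1 -3.5 0 0 0;1 -3.5 0 0 0"

```text
t: 29.62
tool_pos: [0.4642, -0.3667, 0.2745]
tool_rot: [1.208, 1.197, -1.208]
contact_force: [0.5, -0.7, -0.2]
opening: -0.0003
```

>>> drive_tool --commands "1 0 0 -0.8 0;1 0 0 -1.7 0;1 0 0 -2.6 0;1 0 0 -3.5 0;1 0 0 -4.4 0;1 0 0 -5 0;1 0 0 -5 0;1 0 0 -5 0"

```text
t: 30.28
tool_pos: [0.4622, -0.1637, 0.2659]
tool_rot: [1.208, 1.211, -1.21]
contact_force: [-0.5, -0.7, -1.1]
opening: -0.0002
```

```bash
python3 - <<'E'
from h import *
im,_=ctrl.get_image("scene");crop(im,260,160,250,220,3,"pics/h1.png")
t,_=ctrl.get_image("top");crop(t,450,230,60,60,9,"pics/h2.png");crop(t,255,170,130,105,5,"pics/h3.png")
E
python3 d.py
```

```text
t 30.38 pos [ 0.4624 -0.1652  0.2661] yaw -0.12 tilt [-0.0012 -0.0002] F [ 1.1 -0.2  0.5] open 0.0 q [-0.49 -0.29  1.87 -0.    1.56 -0.49]
```

View pics/h1.png

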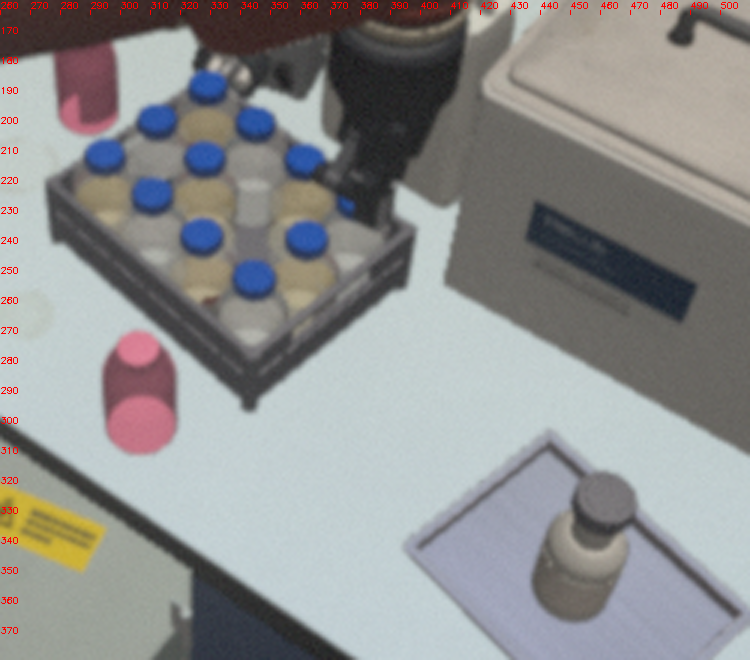

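View pics/h2.png

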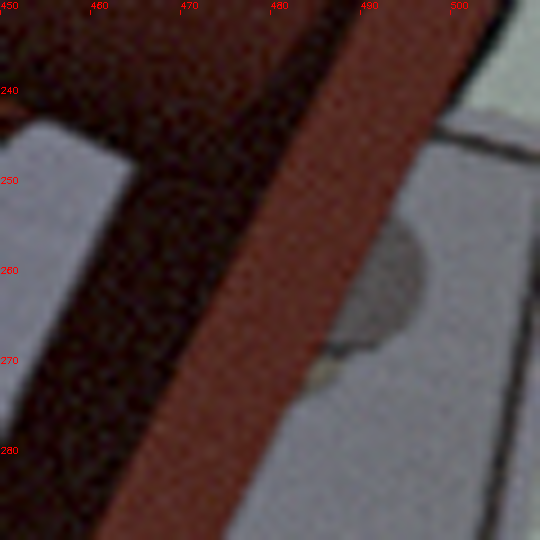

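View pics/h3.png

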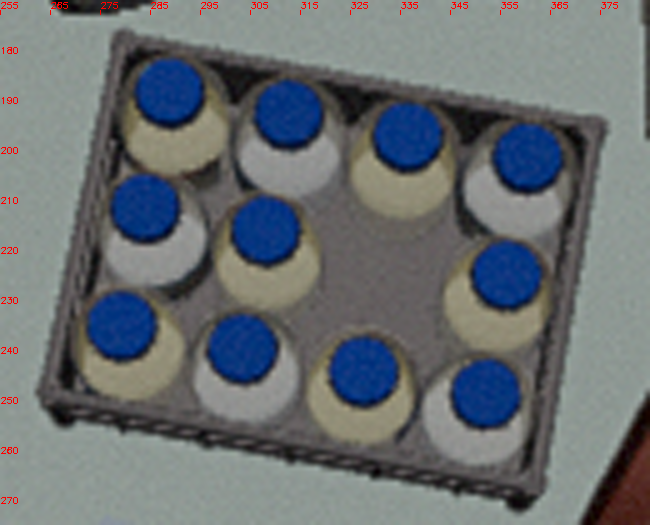

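The capped bottle stands upright in the tray and all eleven neighbours stand in the crate. The gripper touches nothing, so I'm handing in.

```bash
python3 - <<'E'
from station import ctrl
print(ctrl.finish_job())
E
```

```text
the job is handed in; nothing more can be done
None
```

The job is handed in at about 30 s. I lifted the open bottle out of the crate by its neck on the diagonal and stood it in the tray near the centre. I then took the stopper from the petri dish and pressed it in with about 27 N, and pressed its head again from above with the shut fingers at about 20 N.

Last checks:
- **Stopper:** the fingers met the head's top at z = 0.1333 m (0.133 m if fully home), and it did not sink further at 20 N. The images could not resolve that last millimetre, so seating rests on this contact height and the force.
- **Bottle:** it looks upright in the scene view, and it set down in the tray with only a few newtons. It shifted about 1 mm when I released the stopper, well inside the allowed area. The final top view of it was partly hidden by the arm.
- **Crate:** all eleven capped bottles look upright and in place, with the gripper clear of everything.
- **Disagreement:** the two cameras differed by 1 to 2.5 mm in x. I took values between them and the gripper's own position.

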